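# Lock a baking tin in a bench fixture with a quarter-turn slot stop

## Task

Take the orange-handled quarter-turn stop out of its wooden block, lower its foot into the fixture's slot in front of the baking tin, and slide it along so that it pushes the tin firmly home against the sprung fence until the fence face bottoms out. Then, with the tin still held home, press the stop down and twist it a quarter turn so that it locks under the slot and keeps the tin clamped, and let go. Work gently - never more than about 40 N on anything - and do not disturb the jar, bowl and brush.

Things in the scene. Friction and masses are not known exactly. Their poses are not given: they have to be found in the camera images.
- board: Fixed white fixture board with an aluminium T-slot, 200 (x) x 400 (y) x 28 mm, flat top; origin: centre of its underside, on the bench. The slot runs along its y axis at x = 0, open from above from y = -192 to +160 mm: 13 mm wide between 6 mm thick lips (28 to 22 mm above the bench), over a 50 mm wide channel. Stop goes in at y about -130 mm, always free, and pushes to +y.
- strip: Blue sprung strip, the floor of the slot's channel; origin: centre of its underside, 11 mm above the bench at rest (its top 17 mm). It sinks up to 9 mm straight down: it pushes up with 5.6 N at rest and 0.7 N more per mm. The stop's foot stands on it, lengthwise, its top still between the lips, and cannot turn there.
- stop_grip (a point): Loose upright quarter-turn stop, 76 mm high, 0.22 kg. This point: on its axis, in the handle, 55 mm above the foot's underside; z up. Orange bar handle 44 (own x) x 14 (own y) mm, 34 to 76 mm up, pinched across the 14 mm; below it a round steel collar 44 mm in diameter (18 to 34 mm up), an 11 mm stem and a T-foot parallel to the handle. Starts in the wooden block.
- stop_foot (a point): Centre of the underside of the stop's T-foot, 36 (own x) x 11 (own y) x 8 mm high; axes as stop_grip. Pressed down 3 mm from rest on the strip (underside 17 mm above the bench) it clears the lips; at 7 mm the collar meets the board. A quarter turn either way puts it across under the lips; let go, the strip lifts it to them (underside at 14 mm) and friction holds it.
- holder: Fixed wooden parking block 85 x 85 x 20 mm, origin at the centre of its underside, with a 40 (own x) x 14 (own y) mm hole through its middle in which the stop starts, collar resting on the block's top (foot's underside 2 mm above the bench), handle along the block's x.
- tin: Loose shallow dark baking tin, 170 (own x) x 120 (own y) x 15 mm high, 0.3 to 0.65 kg, on the board's top between two low side guides (8 mm high, 2 to 3 mm play), its y along the slot. Origin: centre of its underside. The stop's collar meets the middle of its -y wall, 60 mm from its origin. It starts 20 to 90 mm short of home.
- fence: Grey block 130 x 38 x 30 mm fixed on the board's +y end; origin: centre of its underside, 180 mm from the board's origin. Toward the board's -y it carries a plate with a black rubber face 120 mm wide, whose front stands 41 to 66 mm from the block's origin: set by the last user, not measured. The face yields 5 mm on a light spring (1.2 to 2.7 N), then is hard: that is home.
- jar: Bystander: storage jar, 70 mm diameter, 110 mm high, origin under its centre.
- bowl: Bystander: steel bowl, 120 mm diameter, 55 mm high, origin under its centre.
- brush: Bystander: pastry brush lying on the bench.
Not all that is in view belongs to the job. Of the things like the part that bears stop_grip, leave any that is yellow; of the rest the larger one is meant.

How it is judged:
By the outcome, as a careful person would: the job done as asked, in the order asked, and still so for the second after the job is handed in, with the robot touching nothing.
It also fails if it takes over 67 s, if anything falls off the work surface, if the arm or the gripper's body presses on something with over 40 N, if the wrist force passes 120 N, or if a joint passes its speed limit or range.

## Robot

A 6-joint arm with a two-finger parallel gripper is mounted at the origin on the work surface. World frame = base frame: x ahead of the robot, y to its left, z up, the work surface at z = 0. Lengths are in m, angles in rad, forces in N, time in s.
With the tool pointing down it reaches from about 0.25 to 0.775 m from the base axis. Payload 4 kg.
Tool frame: the origin (TCP) lies between the finger pads; the fingertips stand 19 mm ahead of it and the grasp point (between the pads) is the TCP (env.tip_reach is the distance from the TCP to the fingertips, in m); z points along the fingers, x is the direction in which the jaws open and shut, and the axes are right-handed (so a half turn about z gives the same grasp; the last joint's range is limited). The gripper opens to 94 mm and grips with 3 to 60 N. Pads are 16 mm wide; open, the fingers measure 119 mm over their backs; the gripper's body (75 mm by 177 mm) begins 78 mm behind the grasp point.
Start: joints at [1.231, 0.087, 1.371, -0, 1.684, -0.103], TCP at [0.129, 0.535, 0.225] pointing down, gripper open.
Joint ranges: [-3.1, 3.1], [-0.76, 2.03], [0.27, 2.55], [-1.08, 4.22], [0.17, 2.65], [-2.57, 2.57]. Speed limits (rad/s): [2.79, 2.79, 3.14, 3.14, 3.14, 3.14].

## Interface

Orientations are given as a unit quaternion [w, x, y, z].
In Python, from workcell import env gives the robot as it stands. The module is installed in compiled form; this text tells all that it offers.
- The arm moves only by the tool play_rows, never from a script. Its argument "commands" is a list of rows, each a list of 3 entries, a list of its own where there are three numbers: the shift along the world's x, y, z in m, then the turn about the world's z in rad, then the gripper command: -1 is shut, 1 is fully open, values between are in proportion. In form: [[[tx, ty, tz], twist, claw], ...]. A call has 1 to 5 rows; each row is the pose to reach, as a shift and turn from the pose measured when the call began; what a row does not reach only later rows make up. A row lasts 1/8 s, in which the tool goes at most 62.5 mm and 10.7 degrees, less where a joint would pass 70% of its speed; a pose out of reach is approached as far as the arm can. A call with a gripper value outside its range is refused whole. The fingers move at their own pace and stop on an object; "squeeze" is the grip in N (left out, the last holds). Time passes only in rows, so rows that repeat a pose let the fingers close. It gives the time, the measured TCP pose, the force and the opening at its end, in the units of the state.
- env.get_obs(): the state, without advancing time (a new reading comes with each control period).
- env.snapshot(name): name is "scene" or "side" or "wrist"; returns the picture (400x640x3 uint8, red, green, blue); there is no depth.
- env.calibration(name): a dict with "fx", "fy", "cx", "cy" (pixels), "cam_to_world" (4x4, takes a point from camera to world coordinates). Camera axes: x right, y up, looking along -z (the intrinsics and any distortion apply to the point x, -y, -z); pixel columns grow to the right and rows downward; lengths in m; the calibration is good to about 2 mm. The wrist camera is an equidistant fisheye: a pixel r from the principal point sees the ray r / f radians off the axis. A picture is of the moment at which its call begins: read the wrist's pose just before it. calibration takes no time and is no camera call; for the wrist camera it gives the pose at the moment of the call.
- env.finish_job(): hands the job in, once; it reports no verdict.
The state is a dict: "time_s": time; "q": joint angles; "qd": joint speeds; "joint_torque": joint torques, N m; "tcp_pos": TCP position; "eef_rot": TCP orientation; "force": force on the tool from outside, world axes, zero at the start; "ft_torque": the same for the moment, N m; "grip_width": finger opening in m.
Only numpy, scipy, OpenCV 4.12 (cv2) and the standard library are available. Lean on these libraries where they do the work, as an engineer would, in place of code of your own. Each camera call takes 0.05 s, during which the arm holds its last target.

## Working session

There is one attempt and no reset: what is moved stays moved. The work goes in short steps, Python scripts to look and compute and a tool call to move; the robot and the scene stay as the last step left them, time stands still between calls to the robot, and variables do not carry over. Pictures are saved under pics/ and viewed, and the job is handed in when it is done.

Besides the shell and the picture viewer there is one more tool, called after "Emit:" as name([rows], argument=value, ...), one row to a line, values as JSON. play_rows: Moves the arm, as the interface text tells. Its arguments: {"type":"object","properties":{"commands":{"type":"array"},"squeeze":{"type":"number"}},"required":["commands"]}

```bash
mkdir -p pics
cat > h.py <<'E'
import numpy as np, cv2
from workcell import env
def snap(n,f):
    c=env.calibration(n); im=env.snapshot(n)
    cv2.imwrite('pics/'+f+'.png',cv2.cvtColor(im,cv2.COLOR_RGB2BGR)); np.savez('pics/'+f+'.npz',im=im,T=c['cam_to_world'],k=[c['fx'],c['fy'],c['cx'],c['cy']],d=np.array([str(c)]))
    return im,c
def load(f):
    z=np.load('pics/'+f+'.npz'); return z['im'],z['T'],z['k']
def ray(f,u,v):
    im,T,k=load(f); x=(u-k[2])/k[0]; y=(v-k[3])/k[1]
    if 'wrist' in f:
        r=np.hypot(x,y); s=np.sin(r)/r if r>1e-9 else 1; d=np.array([x*s,y*s,np.cos(r)])
    else: d=np.array([x,y,1.])
    d=np.array([d[0],-d[1],-d[2]]); d=T[:3,:3]@d
    return T[:3,3],d/np.linalg.norm(d)
def onz(f,u,v,z):
    o,d=ray(f,u,v); return o+d*(z-o[2])/d[2]
def tri(*obs):
    A=np.zeros((3,3));b=np.zeros(3);R=[ray(*o) for o in obs]
    for o,d in R:
        P=np.eye(3)-np.outer(d,d);A+=P;b+=P@o
    p=np.linalg.solve(A,b); return p,[np.linalg.norm((np.eye(3)-np.outer(d,d))@(p-o)) for o,d in R]
def proj(f,p):
    im,T,k=load(f); q=T[:3,:3].T@(np.array(p)-T[:3,3]); x,y,z=q[0],-q[1],-q[2]
    if 'wrist' in f:
        r=np.hypot(x,y);t=np.arctan2(r,z);x,y=x/r*t,y/r*t
    else: x,y=x/z,y/z
    return np.array([k[0]*x+k[2],k[1]*y+k[3]])
E
python3 - <<'E'
from h import *
for n in('scene','side','wrist'):
    im,c=snap(n,n+'0'); print(n,c)
o=env.get_obs(); print(o)
E
```

```text
scene {'fx': 490.6444781365926, 'fy': 490.6444781365926, 'cx': 317.0431644360198, 'cy': 196.90555302228583, 'cam_to_world': array([[ 0.22947905, -0.77274856,  0.59177617,  1.50173736],
       [ 0.97316886,  0.19264979, -0.12581112, -0.10490665],
       [-0.01678519,  0.60476915,  0.79622392,  1.27655844],
       [ 0.        ,  0.        ,  0.        ,  1.        ]])}
side {'fx': 377.4923613008469, 'fy': 377.4923613008469, 'cx': 318.2704601644469, 'cy': 191.3126620381146, 'cam_to_world': array([[ 0.83091369,  0.39311081, -0.39375923,  0.16343491],
       [-0.55610721,  0.56374274, -0.61068723, -0.54837855],
       [-0.01808884,  0.72640073,  0.68703332,  0.75970188],
       [ 0.        ,  0.        ,  0.        ,  1.        ]])}
wrist {'fx': 309.70691628693146, 'fy': 309.70691628693146, 'cx': 317.7919539668667, 'cy': 198.61824180764862, 'cam_to_world': array([[ 0.23342695, -0.94700994, -0.22064458,  0.06511652],
       [ 0.97237323,  0.22699449,  0.05444088,  0.54981415],
       [-0.00147095, -0.22725686,  0.97383374,  0.3829516 ],
       [ 0.        ,  0.        ,  0.        ,  1.        ]])}
{'time_s': 0.15, 'q': array([ 1.23089630e+00,  8.77957083e-02,  1.37186134e+00,  3.69902750e-05,
        1.68358838e+00, -1.03114503e-01]), 'qd': array([ 0.00181149, -0.00238707, -0.00481547, -0.00148641, -0.00082751,
        0.00064776]), 'joint_torque': array([ 1.79363069e-03, -3.40642977e+01, -3.02793860e+01,  7.18013803e-02,
        3.04824114e-02, -1.03369200e-04]), 'tcp_pos': array([0.12889479, 0.53430258, 0.22359051]), 'eef_rot': array([ 4.26151319e-04,  7.85676205e-01,  6.18637387e-01, -7.08268967e-04]), 'force': array([-0.12057226,  0.22286034,  0.10238701]), 'ft_torque': array([ 0.03749072, -0.00325056, -0.00066778]), 'grip_width': 0.09401004114550109}
```

View pics/scene0.png

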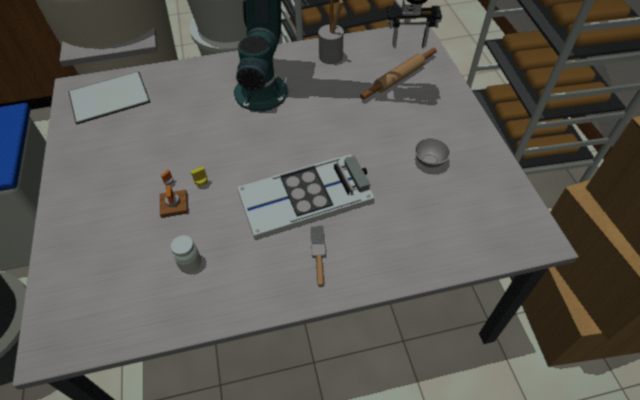

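View pics/side0.png

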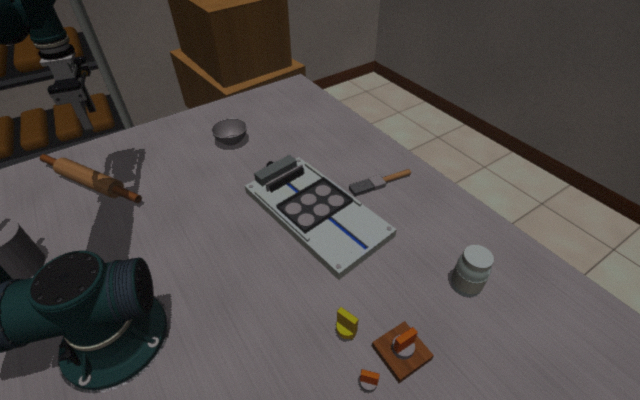

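View pics/wrist0.png

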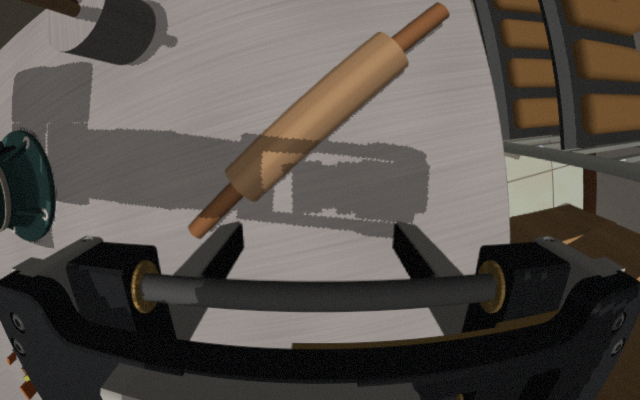

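Candidates for the stop in the scene view are the orange one in the wooden block (171,196), a small loose orange one (168,178) and a yellow one (200,176). I choose the one in the block, which is orange and the larger. Next are close crops to check that.

Run:
```python
from h import *
a=cv2.imread('pics/scene0.png');b=cv2.imread('pics/side0.png')
A=cv2.resize(a[150:230,140:240],None,fx=5,fy=5,interpolation=cv2.INTER_CUBIC)
B=cv2.resize(b[295:395,325:445],None,fx=4,fy=4,interpolation=cv2.INTER_CUBIC)
A=cv2.copyMakeBorder(A,0,0,0,0,0)
cv2.imwrite('pics/c1.png',np.vstack([A,np.zeros((0,500,3),np.uint8)])); cv2.imwrite('pics/c2.png',B)
C=cv2.resize(a[150:240,230:385],None,fx=5,fy=5,interpolation=cv2.INTER_CUBIC);cv2.imwrite('pics/c3.png',C)
D=cv2.resize(b[145:275,235:405],None,fx=4.5,fy=4.5,interpolation=cv2.INTER_CUBIC);cv2.imwrite('pics/c4.png',D)
```

```text
(no output)
```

View pics/c1.png

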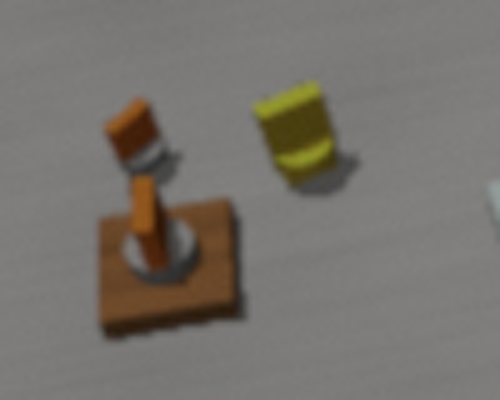

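View pics/c2.png

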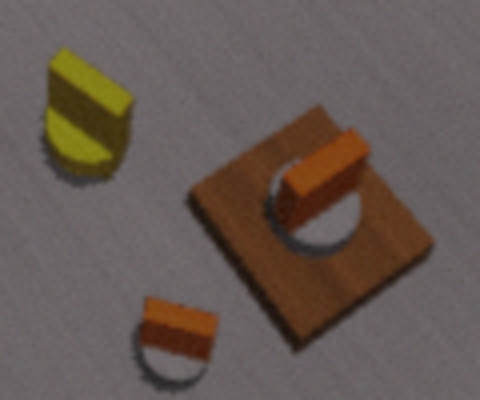

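View pics/c3.png

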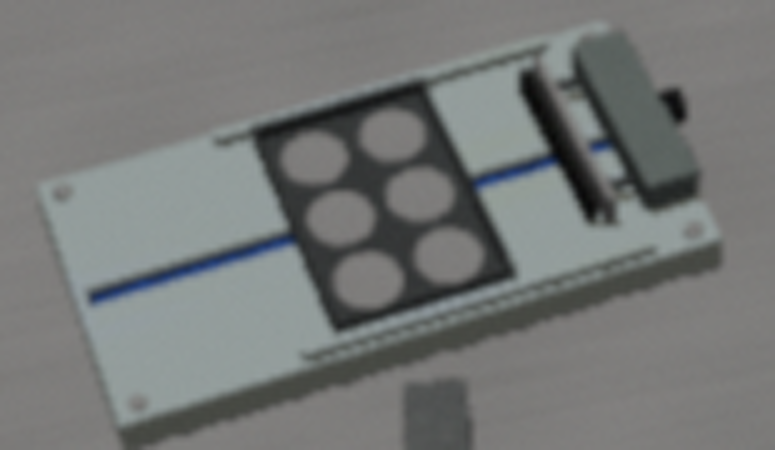

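View pics/c4.png

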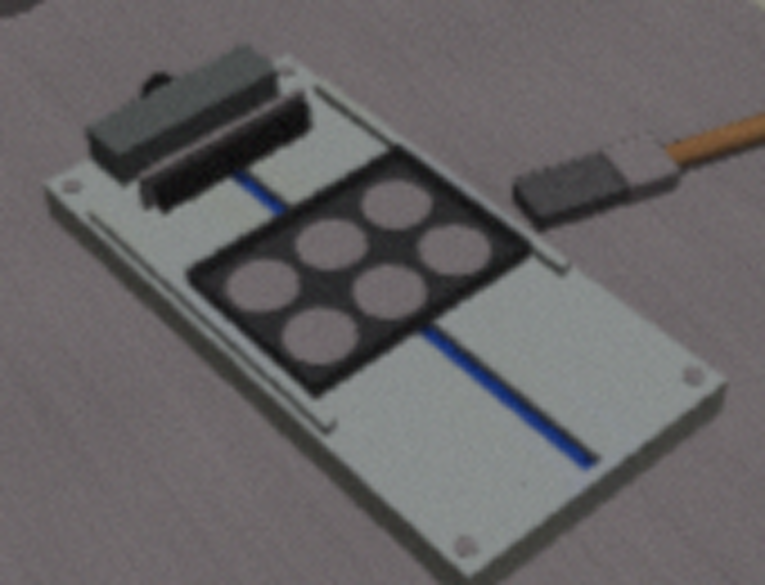

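The crops show the orange stop standing in the block with its handle top at scene (169,191) and side (407,336). It is clearly larger than the loose orange one, and the yellow one is left alone. Next I measure from two views.

Run:
```python
from h import *
S=lambda x,y:('scene0',140+(x+.5)/5-.5,150+(y+.5)/5-.5)
D=lambda x,y:('side0',325+(x+.5)/4-.5,295+(y+.5)/4-.5)
S2=lambda x,y:('scene0',230+(x+.5)/5-.5,150+(y+.5)/5-.5)
D2=lambda x,y:('side0',235+(x+.5)/4.5-.5,145+(y+.5)/4.5-.5)
def t(n,a,b): p,e=tri(a,b); print(n,p.round(4),np.round(e,4))
t('handle top c',S(145,207),D(328,163))
# block corners top: scene (100,218),(230,200),(238,305),(103,320)
t('blk near robot-left?',S(230,200),D(320,107))
for s in[(100,218),(230,200),(238,305),(103,322)]: print('S',onz(*S(*s),.02).round(4))
for s in[(190,192),(320,107),(432,240),(298,342)]: print('D',onz(*D(*s),.02).round(4))
print('board')
for s in[(42,186),(120,428),(720,240),(605,25)]: print('S',onz(*S2(*s),.028).round(4))
for s in[(465,575),(722,385),(45,190),(285,62)]: print('D',onz(*D2(*s),.028).round(4))
t('slot end',S2(90,298),D2(592,464))
t('near corner',S2(120,428),D2(722,385))
t('near corner',S2(42,186),D2(465,575))
for s in[(258,130),(335,328),(513,272),(425,88)]: print('tin S',onz(*S2(*s),.043).round(4))
for s in[(316,393),(530,247),(397,150),(190,272)]: print('tin D',onz(*D2(*s),.043).round(4))
```

```text
handle top c [ 0.4735 -0.3603  0.0743] [0.0003 0.0003]
blk near robot-left? [ 0.4863 -0.3222  0.0728] [0.0156 0.0156]
S [ 0.429  -0.4006  0.02  ]
S [ 0.4346 -0.3169  0.02  ]
S [ 0.5213 -0.3179  0.02  ]
S [ 0.514 -0.402  0.02 ]
D [ 0.431  -0.3181  0.02  ]
D [ 0.5157 -0.3211  0.02  ]
D [ 0.5127 -0.4027  0.02  ]
D [ 0.4266 -0.4013  0.02  ]
board
S [ 0.4712 -0.1481  0.028 ]
S [ 0.6689 -0.1273  0.028 ]
S [0.6201 0.2666 0.028 ]
S [0.4249 0.2452 0.028 ]
D [ 0.4692 -0.149   0.028 ]
D [ 0.6627 -0.1282  0.028 ]
D [0.4196 0.2386 0.028 ]
D [0.6138 0.2622 0.028 ]
slot end [ 0.5677 -0.1305  0.0276] [0.0004 0.0004]
near corner [ 0.6657 -0.1266  0.0238] [0.0008 0.0008]
near corner [ 0.4698 -0.1481  0.0263] [0. 0.]
tin S [ 0.4714 -0.0037  0.043 ]
tin S [0.6384 0.0128 0.043 ]
tin S [0.6234 0.1295 0.043 ]
tin S [0.4628 0.1105 0.043 ]
tin D [ 0.4652 -0.0143  0.043 ]
tin D [0.6318 0.0094 0.043 ]
tin D [0.616  0.1276 0.043 ]
tin D [0.4538 0.1076 0.043 ]
```

Emit:
play_rows([
  [[0.345,-0.894,0.0],0.2,1],
  [[0.345,-0.894,0.0],0.2,1],
  [[0.345,-0.894,0.0],0.2,1],
  [[0.345,-0.894,0.0],0.2,1],
  [[0.345,-0.894,0.0],0.2,1],
])

```text
time_s: 0.78
tcp_pos: [0.2416, 0.2412, 0.224]
eef_rot: [0.001, 0.72, 0.694, -0.0]
force: [0.9, 0.1, 0.2]
grip_width: 0.0939
```

Emit:
play_rows([
  [[0.232,-0.601,0.0],0.0,1],
  [[0.232,-0.601,0.0],0.0,1],
  [[0.232,-0.601,0.0],0.0,1],
  [[0.232,-0.601,0.0],0.0,1],
  [[0.232,-0.601,0.0],0.0,1],
])

```text
time_s: 1.4
tcp_pos: [0.3539, -0.0506, 0.2242]
eef_rot: [0.001, 0.72, 0.694, 0.0]
force: [0.4, 0.0, -0.9]
grip_width: 0.0939
```

Emit:
play_rows([
  [[0.12,-0.309,0.0],0.0,1],
  [[0.12,-0.309,0.0],0.0,1],
  [[0.12,-0.309,0.0],0.0,1],
  [[0.12,-0.309,0.0],0.0,1],
  [[0.12,-0.309,0.0],0.0,1],
])

```text
time_s: 2.02
tcp_pos: [0.4667, -0.342, 0.2237]
eef_rot: [0.001, 0.72, 0.694, 0.0]
force: [0.6, 1.0, 0.2]
grip_width: 0.0942
```

Run:
```python
from h import *
print(env.get_obs()['tcp_pos'],env.get_obs()['q'])
snap('wrist','wrist1')
```

```text
[ 0.46665593 -0.34202951  0.22365004] [-7.30634346e-01  1.49891415e-01  1.30314273e+00  2.80189990e-04
  1.68682734e+00 -2.26451669e+00]
```

View pics/wrist1.png

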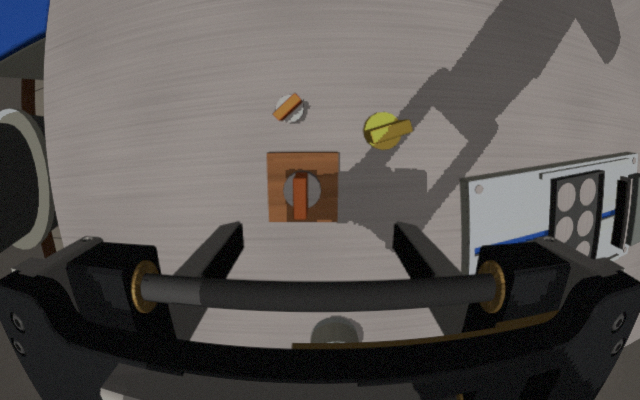

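Wrist view: the orange handle in the block is at about (300,195), with the small orange one at (288,107), the yellow one at (387,130) and the jar behind the bar at (335,330). Next I mask the handle.

```bash
cat > ms.py <<'E'
from h import *
def omask(f,roi):
    im=load(f)[0]; h=cv2.cvtColor(im,cv2.COLOR_RGB2HSV)
    m=((h[...,0]<14)&(h[...,1]>190)&(h[...,2]>90)).astype(np.uint8)
    z=np.zeros_like(m); x0,y0,x1,y1=roi; z[y0:y1,x0:x1]=m[y0:y1,x0:x1]
    return z
E
python3 - <<'E'
from ms import *
im=load('wrist1')[0]; h=cv2.cvtColor(im,cv2.COLOR_RGB2HSV)
for p in[(300,180),(300,190),(300,200),(300,210),(300,215),(290,210),(280,180)]: print(p,im[p[1],p[0]],h[p[1],p[0]])
c=im[145:230,255:350][...,::-1]; cv2.imwrite('pics/c5.png',cv2.resize(c,None,fx=6,fy=6,interpolation=cv2.INTER_CUBIC))
for s in [('scene0',185,242),('side0',477,257)]: print('jar top',onz(*s,.11))
E
```

```text
(300, 180) [132  70  37] [ 10 184 132]
(300, 190) [131  69  35] [ 11 187 131]
(300, 200) [128  66  34] [ 10 187 128]
(300, 210) [127  66  35] [ 10 185 127]
(300, 215) [128  64  33] [ 10 189 128]
(290, 210) [78 51 34] [ 12 144  78]
(280, 180) [116  76  48] [ 12 149 116]
jar top [ 0.69972872 -0.3166548   0.11      ]
jar top [ 0.69736729 -0.32779438  0.11      ]
```

View pics/c5.png

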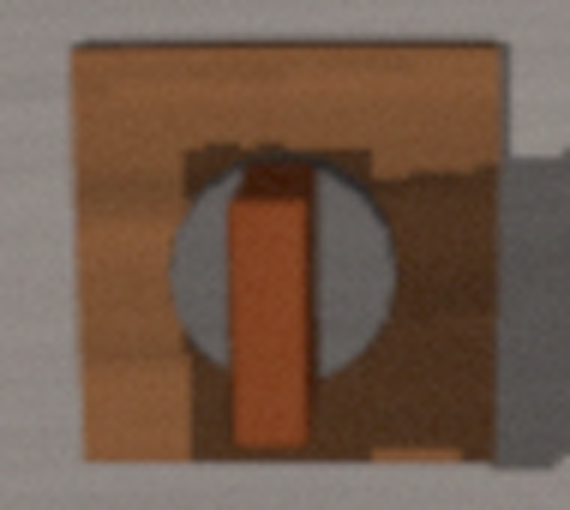

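Run:
```python
from ms import *
W=lambda x,y:('wrist1',255+(x+.5)/6-.5,145+(y+.5)/6-.5)
S=lambda x,y:('scene0',140+(x+.5)/5-.5,150+(y+.5)/5-.5)
D=lambda x,y:('side0',325+(x+.5)/4-.5,295+(y+.5)/4-.5)
print('top',tri(W(269,323),S(145,207),D(328,163)),tri(W(269,323),D(328,163)))
c=[onz(*W(*p),.078) for p in[(229,200),(306,200),(308,446),(234,446)]]
c=np.array(c)[:,:2];print(c,c.mean(0)); a=(c[2]+c[3]-c[0]-c[1])/2;print('len',np.linalg.norm(a),'yaw',np.degrees(np.arctan2(a[1],a[0])))
b=np.array([onz(*W(*p),.02) for p in[(73,46),(503,44),(495,460),(85,460)]])[:,:2]; print(b,b.mean(0))
for i,j in[(0,3),(1,2)]: d=b[j]-b[i];print(np.linalg.norm(d),np.degrees(np.arctan2(d[1],d[0])))
for i,j in[(0,1),(3,2)]: d=b[j]-b[i];print(np.linalg.norm(d),np.degrees(np.arctan2(d[1],d[0])))
for z in(.036,): # collar ellipse centre
  print('collar',onz(*W(284,269),z))
```

```text
top (array([ 0.47306215, -0.36056822,  0.07413112]), [np.float64(0.0007344256120591312), np.float64(0.0005515711642402002), np.float64(0.0005269334702560281)]) (array([ 0.47221014, -0.36107467,  0.07667613]), [np.float64(0.0003020371767652034), np.float64(0.00030203717676525636)])
[[ 0.45036755 -0.36648957]
 [ 0.45085997 -0.35364585]
 [ 0.49353746 -0.35521148]
 [ 0.49311861 -0.36794608]] [ 0.4719709  -0.36082324]
len 0.0427409922372466 yaw -2.02606558672864
[[ 0.42771394 -0.40104272]
 [ 0.43075128 -0.31654478]
 [ 0.51555309 -0.3200586 ]
 [ 0.51276101 -0.40445686]] [ 0.47169483 -0.36052574]
0.0851155675045378 -2.298853302718496
0.08487457312387509 -2.372733134566969
0.08455251449065164 87.94134912182498
0.08444443028795923 88.10522244121694
collar [ 0.47092642 -0.36037005  0.036     ]
```

Emit:
play_rows([
  [[0.005,-0.0187,0.0],0.0,1],
  [[0.005,-0.0187,-0.06],0.0,1],
  [[0.005,-0.0187,-0.105],0.0,1],
  [[0.005,-0.0187,-0.105],0.0,1],
  [[0.005,-0.0187,-0.105],0.0,1],
])

```text
time_s: 2.7
tcp_pos: [0.4737, -0.3682, 0.1168]
eef_rot: [0.002, 0.721, 0.692, -0.002]
force: [0.5, 0.9, 0.4]
grip_width: 0.0942
```

Run:
```python
from h import *
print(env.get_obs()['tcp_pos'],env.get_obs()['eef_rot'])
snap('wrist','wrist2')
```

```text
[ 0.47371957 -0.36816085  0.11678444] [ 0.00247833  0.72148154  0.69242743 -0.00157889]
```

View pics/wrist2.png

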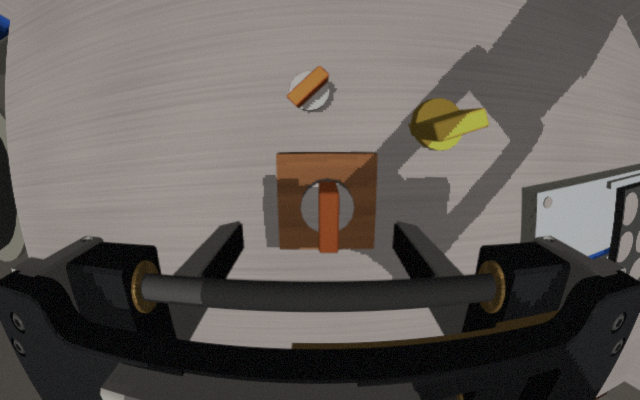

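Run:
```python
from ms import *
im=load('wrist2')[0]
c=im[145:260,270:385][...,::-1]; cv2.imwrite('pics/c6.png',cv2.resize(c,None,fx=5,fy=5,interpolation=cv2.INTER_CUBIC))
print(env.get_obs()['tcp_pos'],env.get_obs()['eef_rot'])
```

```text
[ 0.4742244  -0.36862362  0.11794245] [ 0.00363671  0.7214776   0.69242658 -0.00151336]
```

View pics/c6.png

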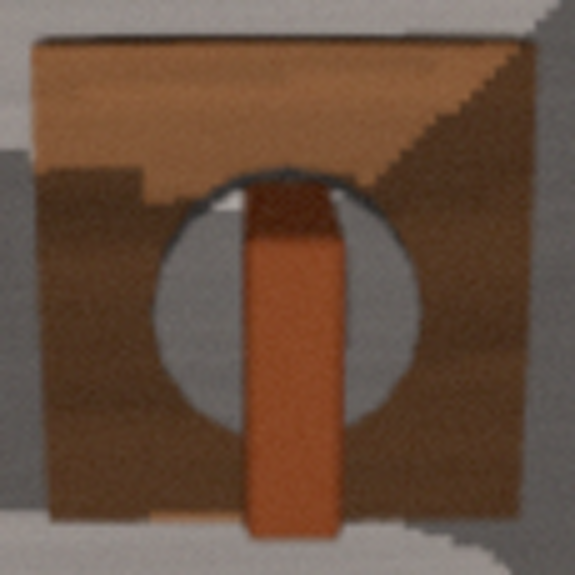

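Run:
```python
from ms import *
W=lambda x,y:('wrist2',270+(x+.5)/5-.5,145+(y+.5)/5-.5)
W1=lambda x,y:('wrist1',255+(x+.5)/6-.5,145+(y+.5)/6-.5)
print(tri(W(294,389),W1(269,323)))
c=[onz(*W(*p),.078) for p in[(246,240),(344,240),(340,537),(247,537)]]
c=np.array(c)[:,:2];print(c.mean(0)); a=(c[2]+c[3]-c[0]-c[1])/2;print('len',np.linalg.norm(a),'yaw',np.degrees(np.arctan2(a[1],a[0])))
b=np.array([onz(*W(*p),.02) for p in[(34,46),(533,44),(520,520),(48,520)]])[:,:2]; print(b.mean(0))
```

```text
(array([ 0.47260955, -0.36105878,  0.07347338]), [np.float64(0.00010854217391425879), np.float64(0.00010854217391420693)])
[ 0.47166237 -0.36102471]
len 0.04204011339274432 yaw -2.011140647064407
[ 0.4721094  -0.36102684]
```

Emit:
play_rows([
  [[-0.0022,0.0076,0.0],0.005,1],
  [[-0.0022,0.0076,-0.03],0.005,1],
  [[-0.0022,0.0076,-0.058],0.005,1],
  [[-0.0022,0.0076,-0.059],0.005,1],
  [[-0.0022,0.0076,-0.059],0.005,1],
], squeeze=30)

```text
time_s: 3.38
tcp_pos: [0.4729, -0.3616, 0.0611]
eef_rot: [0.005, 0.72, 0.694, -0.001]
force: [-0.5, 0.3, 0.0]
grip_width: 0.094
```

Emit:
play_rows([
  [[0,0,0],0,1],
  [[0,0,0],0,0.0],
])

```text
time_s: 3.62
tcp_pos: [0.4737, -0.3623, 0.0629]
eef_rot: [0.007, 0.72, 0.694, -0.001]
force: [-0.3, -0.0, 0.5]
grip_width: 0.0872
```

Run:
```python
from h import *
o=env.get_obs();print(o['tcp_pos'],o['eef_rot'],o['qd'],o['q'])
```

```text
[ 0.47371412 -0.36228582  0.06287491] [ 0.006814    0.71961792  0.69433557 -0.00131578] [ 4.00555250e-04  7.74373870e-03  1.25891569e-02 -8.79799565e-05
 -1.74465935e-03  3.98350643e-04] [-0.74603955  0.26331756  1.49401843 -0.00347607  1.37080254 -2.28041082]
```

Emit:
play_rows([
  [[-0.0015,0.0013,-0.004],0.0,0.0],
  [[-0.0015,0.0013,-0.004],0.0,-0.3],
  [[-0.0015,0.0013,-0.004],0.0,-0.3],
])

```text
time_s: 4.0
tcp_pos: [0.4721, -0.3609, 0.0586]
eef_rot: [0.007, 0.72, 0.694, -0.001]
force: [-0.5, -0.2, 0.1]
grip_width: 0.0577
```

Run:
```python
from h import *
o=env.get_obs();print(o['tcp_pos'],o['eef_rot'],o['qd'],o['q'])
```

```text
[ 0.47208376 -0.36089104  0.05864452] [ 0.00659286  0.7196375   0.69431744 -0.00130171] [ 8.98272088e-04 -5.56453204e-05 -3.79369508e-03  5.84966383e-04
  1.39387319e-04  2.62105096e-03] [-0.74620959  0.2627568   1.50368457 -0.00342583  1.36213666 -2.28050737]
```

Emit:
play_rows([
  [[0,0,0],0,-1],
  [[0,0,0],0,-1],
  [[0,0,0],0,-1],
  [[0,0,0],0,-1],
  [[0,0,0],0,-1],
])

```text
time_s: 4.62
tcp_pos: [0.4721, -0.3609, 0.0587]
eef_rot: [0.007, 0.72, 0.694, -0.001]
force: [-0.1, -0.5, 0.0]
grip_width: 0.0141
```

Emit:
play_rows([
  [[0,0,0],0,-1],
  [[0,0,0],0,-1],
  [[0,0,0],0,-1],
])

```text
time_s: 5.0
tcp_pos: [0.4721, -0.3609, 0.0588]
eef_rot: [0.007, 0.72, 0.694, -0.001]
force: [0.9, -0.6, 0.5]
grip_width: 0.0139
```

Emit:
play_rows([
  [[0,0,0.02],0,-1],
  [[0,0,0.05],0,-1],
  [[0,0,0.1],0,-1],
  [[0,0,0.1],0,-1],
  [[0,0,0.1],0,-1],
])

```text
time_s: 5.62
tcp_pos: [0.4715, -0.3603, 0.1572]
eef_rot: [0.005, 0.72, 0.694, -0.001]
force: [0.1, -0.1, -1.6]
grip_width: 0.0138
```

Run:
```python
from h import *
snap('wrist','wrist3');o=env.get_obs();print(o['tcp_pos'],o['eef_rot'],o['force'],o['ft_torque'],o['grip_width'])
```

```text
[ 0.47112804 -0.35996554  0.15612838] [ 0.00438712  0.71966192  0.69430942 -0.00137976] [-0.23513599 -0.3397118  -2.06917559] [ 0.04138986  0.01653238 -0.00841104] 0.013789771171173606
```

View pics/wrist3.png

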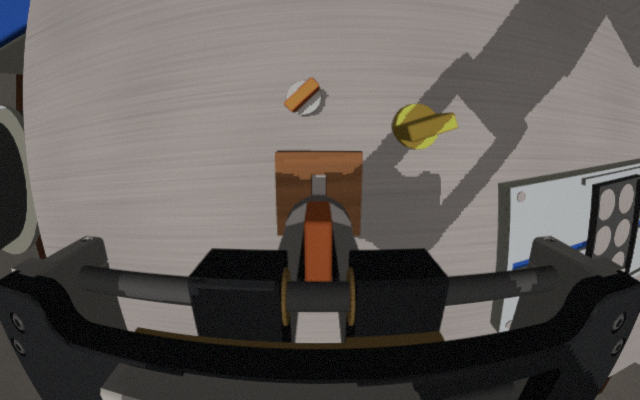

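Emit:
play_rows([
  [[-0.0,0.03,0.03],0,-1],
  [[-0.051,0.34,0.094],0,-1],
  [[-0.051,0.34,0.094],0,-1],
  [[-0.051,0.34,0.094],0,-1],
  [[-0.051,0.34,0.094],0,-1],
])

```text
time_s: 6.3
tcp_pos: [0.4299, -0.0861, 0.2337]
eef_rot: [0.002, 0.72, 0.694, -0.002]
force: [1.1, 1.1, -2.0]
grip_width: 0.0138
```

Emit:
play_rows([
  [[-0.01,0.11,0.013],0,-1],
  [[-0.01,0.11,0.013],0,-1],
  [[-0.01,0.11,0.013],0,-1],
  [[-0.01,0.11,0.013],0,-1],
])

```text
time_s: 6.8
tcp_pos: [0.4193, 0.0235, 0.245]
eef_rot: [0.001, 0.72, 0.694, -0.004]
force: [-0.4, -0.8, -1.5]
grip_width: 0.0138
```

Run:
```python
from h import *
snap('wrist','wrist4');o=env.get_obs();print(o['tcp_pos'],o['eef_rot'],o['force'],o['ft_torque'],o['grip_width'])
```

```text
[0.41943355 0.02304536 0.24514345] [ 0.00144238  0.72020389  0.69375235 -0.0034564 ] [ 1.72877879  0.07563369 -2.03899547] [0.03100922 0.04126419 0.03191867] 0.013952026564661232
```

View pics/wrist4.png

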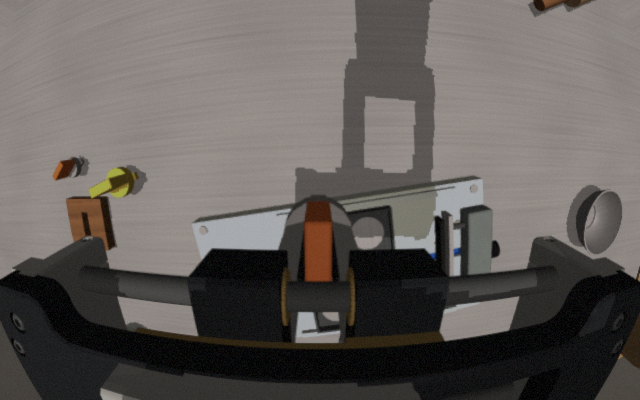

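Emit:
play_rows([
  [[0.14,-0.095,0.0],-1.416,-1],
  [[0.14,-0.095,0.0],-1.416,-1],
  [[0.14,-0.095,-0.03],-1.416,-1],
  [[0.14,-0.095,-0.06],-1.416,-1],
  [[0.14,-0.095,-0.07],-1.416,-1],
])

```text
time_s: 7.48
tcp_pos: [0.558, -0.0744, 0.1703]
eef_rot: [-0.002, 0.957, 0.289, -0.007]
force: [-0.8, 0.3, -2.8]
grip_width: 0.0138
```

Run:
```python
from h import *
o=env.get_obs();print(o['tcp_pos'],o['eef_rot'],np.degrees(2*np.arctan2(o['eef_rot'][2],o['eef_rot'][1])))
```

```text
[ 0.55796826 -0.0744449   0.17025556] [-0.00184976  0.9572831   0.28906402 -0.00690144] 33.604740982005
```

Emit:
play_rows([
  [[0.001,0.002,0],-0.47,-1],
  [[0.001,0.002,0],-0.47,-1],
  [[0.001,0.002,0],-0.47,-1],
  [[0.001,0.002,0],-0.47,-1],
  [[0.001,0.002,0],-0.47,-1],
])

```text
time_s: 8.1
tcp_pos: [0.5587, -0.0736, 0.1695]
eef_rot: [-0.004, 0.998, 0.058, -0.007]
force: [0.0, -0.3, -1.4]
grip_width: 0.0136
```

Run:
```python
from h import *
snap('wrist','wrist5');snap('side','side5');snap('scene','scene5');o=env.get_obs();print(o['tcp_pos'],o['eef_rot'],np.degrees(2*np.arctan2(o['eef_rot'][2],o['eef_rot'][1])))
```

```text
[ 0.55888648 -0.07281978  0.17007507] [-0.00344221  0.99827436  0.05826883 -0.0064188 ] 6.68107826519791
```

View pics/wrist5.png

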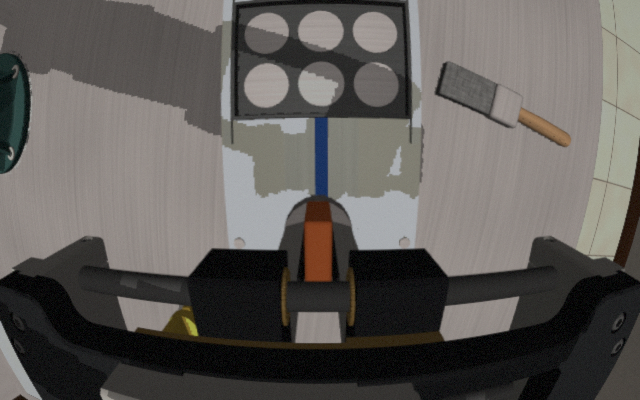

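View pics/side5.png

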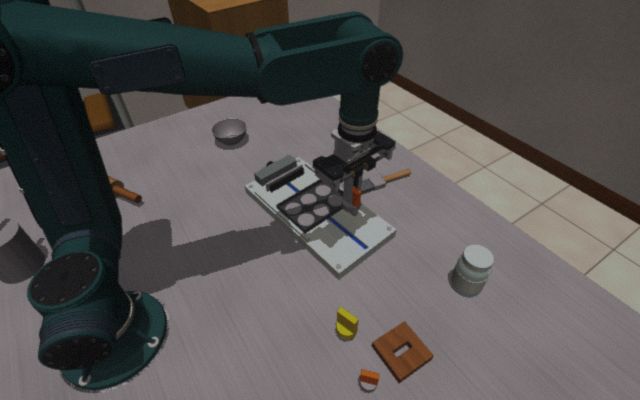

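Run:
```python
from ms import *
im=load('wrist5')[0];h=cv2.cvtColor(im,cv2.COLOR_RGB2HSV)
m=(h[...,0]>105)&(h[...,0]<130)&(h[...,1]>120)
P=[]
for v in range(122,196,4):
    u=np.where(m[v,300:345])[0]+300
    if len(u): 
        l=onz('wrist5',u.min()-.5,v,.028);r=onz('wrist5',u.max()+.5,v,.028); P.append((l+r)[:2]/2); 
        if v%12==2: print(v,u.min(),u.max(),l.round(4),r.round(4))
P=np.array(P);c=P.mean(0);d=np.linalg.svd(P-c)[2][0];d*=np.sign(d[1]);print('wrist line',c,'yaw',np.degrees(np.arctan2(-d[0],d[1])))
for y in(-.072,):print('x at y',c[0]+d[0]/d[1]*(y-c[1]))
for f in('scene0','side0'):
    im=load(f)[0];h=cv2.cvtColor(im,cv2.COLOR_RGB2HSV);m=((h[...,0]>105)&(h[...,0]<130)&(h[...,1]>120)).astype(np.uint8)
    if f=='scene0': m[:,:235]=0;m[:,385:]=0;m[:150]=0;m[240:]=0
    else: m[:,:280]=0;m[:,400:]=0;m[:170]=0;m[275:]=0
    v,u=np.where(m); Q=np.array([onz(f,a,b,.022)[:2] for a,b in zip(u,v)]);Q=Q[Q[:,1]<0.0]
    cc=Q.mean(0);dd=np.linalg.svd(Q-cc)[2][0];dd*=np.sign(dd[1]);print(f,cc,np.degrees(np.arctan2(-dd[0],dd[1])),'x at -.072',cc[0]+dd[0]/dd[1]*(-.072-cc[1]),'ymin',Q[:,1].min())
# board sides in wrist & holes
for p in [(239,242),(404,242)]: print('screw',onz('wrist5',*p,.028))
for p in [(235,115),(411,118)]: print('tin near corner .028',onz('wrist5',*p,.043))
cv2.imwrite('pics/c7.png',cv2.resize(load('wrist5')[0][0:260,210:430][...,::-1],None,fx=2.3,fy=2.3,interpolation=cv2.INTER_CUBIC))
```

```text
122 315 326 [ 0.5452 -0.0026  0.028 ] [ 0.5566 -0.0012  0.028 ]
134 315 326 [ 0.5465 -0.0142  0.028 ] [ 0.558  -0.0128  0.028 ]
146 316 326 [ 0.5488 -0.0257  0.028 ] [ 0.5594 -0.0244  0.028 ]
158 316 326 [ 0.5502 -0.0374  0.028 ] [ 0.5609 -0.0361  0.028 ]
170 316 326 [ 0.5516 -0.0491  0.028 ] [ 0.5623 -0.0478  0.028 ]
182 316 326 [ 0.553 -0.061  0.028] [ 0.5637 -0.0597  0.028 ]
194 316 327 [ 0.5544 -0.073   0.028 ] [ 0.5662 -0.0716  0.028 ]
wrist line [ 0.55547883 -0.03686102] yaw 7.4159754318637585
x at y 0.560052547120432
scene0 [ 0.55628766 -0.06308702] 7.229399375942828 x at -.072 0.5574182757927161 ymin -0.12646414609972922
side0 [ 0.56178077 -0.06497238] 7.016885790535577 x at -.072 0.5626457569435795 ymin -0.12592157898428064
screw [ 0.47939062 -0.13451581  0.028     ]
screw [ 0.65362918 -0.1133138   0.028     ]
tin near corner .028 [ 0.4702381  -0.00333381  0.043     ]
tin near corner .028 [0.63485739 0.0136078  0.043     ]
```

View pics/c7.png

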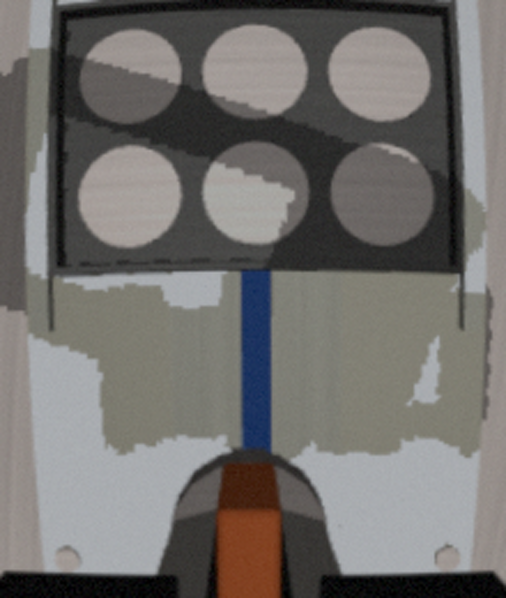

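Run:
```python
from ms import *
cv2.imwrite('pics/c8.png',cv2.resize(load('wrist5')[0][185:295,270:370][...,::-1],None,fx=5,fy=5,interpolation=cv2.INTER_CUBIC))
im=load('wrist5')[0];h=cv2.cvtColor(im,cv2.COLOR_RGB2HSV)
o=env.get_obs();p=np.array(o['tcp_pos']);
from scipy.spatial.transform import Rotation as R
q=o['eef_rot'];Rm=R.from_quat([q[1],q[2],q[3],q[0]]).as_matrix();print(Rm)
m=(h[...,0]<16)&(h[...,1]>150)&(h[...,2]>75)
pt=p-Rm[:,2]*.0192
for v in range(224,278,9):
    u=np.where(m[v,290:345])[0]+290
    g=[]
    for e in(u.min()-.5,u.max()+.5):
        oo,d=ray('wrist5',e,v); x=oo+d*(((pt-oo)@Rm[:,2])/(d@Rm[:,2])); g.append((x-p)@Rm)
    print(v,u.min(),u.max(),np.round(np.array(g)*1000,1).tolist())
T=load('wrist5')[1]; print('cam in tool',(T[:3,3]-p)@Rm)
```

```text
[[ 0.99312708  0.11629238 -0.01321659]
 [ 0.11638076 -0.99318579  0.00612451]
 [-0.0124143  -0.00762057 -0.9998939 ]]
224 304 331 [[-7.2, -19.7, -19.2], [6.1, -19.8, -19.2]]
233 305 331 [[-6.8, -15.2, -19.2], [6.2, -15.2, -19.2]]
242 305 331 [[-6.8, -10.6, -19.2], [6.2, -10.6, -19.2]]
251 305 331 [[-6.9, -5.9, -19.2], [6.3, -5.9, -19.2]]
260 305 331 [[-6.9, -1.0, -19.2], [6.4, -1.0, -19.2]]
269 305 331 [[-7.0, 4.0, -19.2], [6.5, 3.9, -19.2]]
cam in tool [-0.00036406 -0.0646413  -0.15900685]
```

View pics/c8.png

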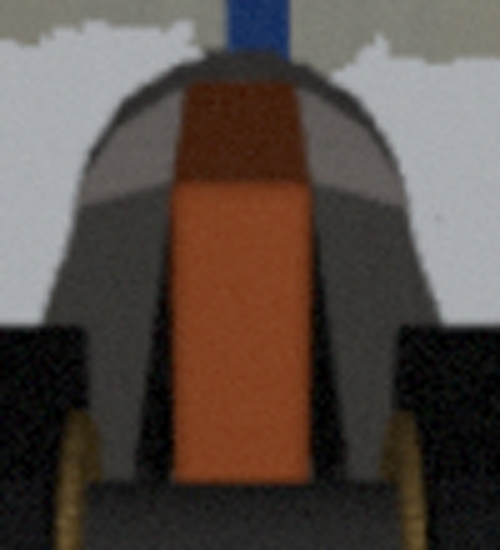

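Emit:
play_rows([
  [[0.0017,0.003,0.0],0.007,-1],
  [[0.0017,0.003,-0.04],0.007,-1],
  [[0.0017,0.003,-0.073],0.007,-1],
  [[0.0017,0.003,-0.073],0.007,-1],
  [[0.0017,0.003,-0.073],0.007,-1],
])

```text
time_s: 8.88
tcp_pos: [0.5615, -0.0698, 0.0986]
eef_rot: [-0.003, 0.998, 0.062, -0.005]
force: [1.0, 0.2, -2.3]
grip_width: 0.0139
```

Run:
```python
from h import *
snap('wrist','wrist6');snap('side','side6');snap('scene','scene6');o=env.get_obs();print(o['tcp_pos'],o['eef_rot'],np.degrees(2*np.arctan2(o['eef_rot'][2],o['eef_rot'][1])))
a=load('side6')[0][180:280,290:410][...,::-1];b=load('wrist6')[0][90:290,230:420][...,::-1]
cv2.imwrite('pics/c9.png',cv2.resize(a,None,fx=5,fy=5,interpolation=cv2.INTER_CUBIC));cv2.imwrite('pics/c10.png',cv2.resize(b,None,fx=3,fy=3,interpolation=cv2.INTER_CUBIC))
```

```text
[ 0.56193542 -0.07005431  0.09934651] [-0.00284462  0.99807049  0.06186229 -0.00450169] 7.093525956267316
```

View pics/c9.png

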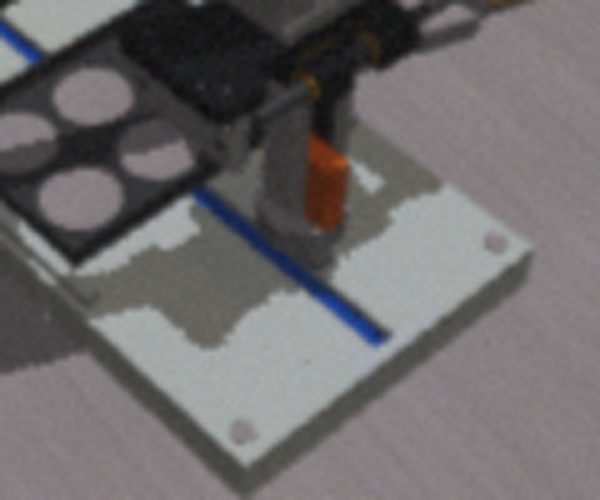

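View pics/c10.png

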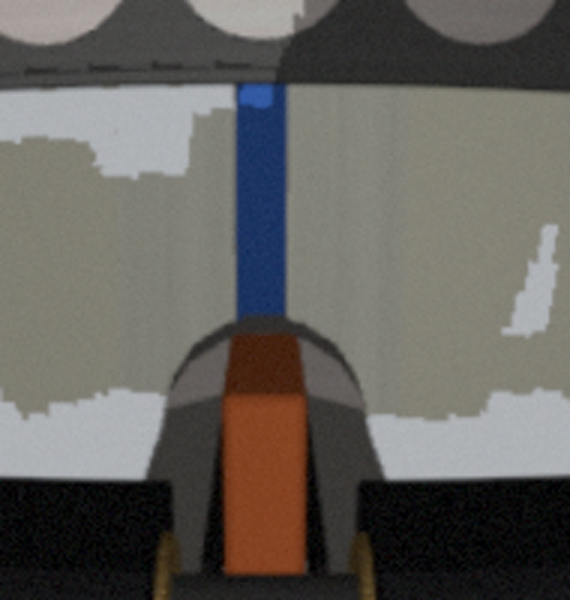

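```bash
cat > slot.py <<'E'
from ms import *
from scipy.spatial.transform import Rotation as R
def slot(f,v0,v1,o):
    im=load(f)[0].astype(float); s=im[...,2]-im[...,0]
    q=o['eef_rot'];Rm=R.from_quat([q[1],q[2],q[3],q[0]]).as_matrix();p=np.array(o['tcp_pos'])
    P=[];Wd=[]
    for v in range(v0,v1,3):
        r=s[v,290:350]; t=r.max()/2; k=np.where(r>t)[0]; a,b=k[0],k[-1]
        ua=290+a-(r[a]-t)/(r[a]-r[a-1]); ub=290+b+(r[b]-t)/(r[b]-r[b+1])
        l=onz(f,ua,v,.028);rr=onz(f,ub,v,.028);P.append((l+rr)[:2]/2);Wd.append(np.linalg.norm(rr-l))
    P=np.array(P);c=P.mean(0);d=np.linalg.svd(P-c)[2][0];d*=np.sign(d[1])
    print('yaw',np.degrees(np.arctan2(-d[0],d[1])),'width',np.mean(Wd),'x at tcp y',c[0]+d[0]/d[1]*(p[1]-c[1]),'tcp',p,'toolz',Rm[:,2])
E
python3 - <<'E'
from slot import *
slot('wrist6',128,192,env.get_obs())
E
```

```text
yaw 7.113144560773831 width 0.011918263919403517 x at tcp y 0.5597212296649732 tcp [ 0.56193542 -0.07005431  0.09934651] toolz [-0.00933795  0.00512129 -0.99994329]
```

Emit:
play_rows([
  [[-0.0015,0.0005,0.0],0,-1],
  [[-0.0015,0.0005,-0.006],0,-1],
  [[-0.0015,0.0005,-0.012],0,-1],
  [[-0.0015,0.0005,-0.012],0,-1],
  [[-0.0015,0.0005,-0.012],0,-1],
])

```text
time_s: 9.65
tcp_pos: [0.5603, -0.0696, 0.0871]
eef_rot: [-0.003, 0.998, 0.062, -0.005]
force: [-0.1, -0.3, -1.4]
grip_width: 0.0138
```

Emit:
play_rows([
  [[0.0,0.0,0.0],0,-1],
])

```text
time_s: 9.78
tcp_pos: [0.5605, -0.0696, 0.0872]
eef_rot: [-0.003, 0.998, 0.062, -0.005]
force: [-0.2, -0.6, -1.3]
grip_width: 0.0141
```

Foot underside is now about 30 mm up. I step down gently.

Emit:
play_rows([
  [[0.0,0.0,-0.003],0,-1],
  [[0.0,0.0,-0.005],0,-1],
  [[0.0,0.0,-0.006],0,-1],
  [[0.0,0.0,-0.006],0,-1],
])

```text
time_s: 10.28
tcp_pos: [0.5604, -0.0696, 0.0811]
eef_rot: [-0.003, 0.998, 0.062, -0.005]
force: [0.4, -0.8, -1.7]
grip_width: 0.0141
```

Emit:
play_rows([
  [[0.0,0.0,-0.003],0,-1],
  [[0.0,0.0,-0.005],0,-1],
  [[0.0,0.0,-0.006],0,-1],
  [[0.0,0.0,-0.006],0,-1],
])

```text
time_s: 10.78
tcp_pos: [0.5603, -0.0695, 0.0749]
eef_rot: [-0.003, 0.998, 0.062, -0.005]
force: [-0.3, 0.5, -2.4]
grip_width: 0.0135
```

Emit:
play_rows([
  [[0.0,0.0,-0.001],0,-1],
  [[0.0,0.0,-0.002],0,-1],
  [[0.0,0.0,-0.002],0,-1],
])

```text
time_s: 11.15
tcp_pos: [0.5605, -0.0696, 0.0737]
eef_rot: [-0.003, 0.998, 0.062, -0.005]
force: [-1.0, 0.7, 2.0]
grip_width: 0.014
```

Emit:
play_rows([
  [[-0.0012,0.01,0.001],0,-1],
  [[-0.0025,0.02,0.001],0,-1],
  [[-0.0037,0.03,0.001],0,-1],
  [[-0.005,0.04,0.001],0,-1],
  [[-0.005,0.04,0.001],0,-1],
])

```text
time_s: 11.78
tcp_pos: [0.5553, -0.0285, 0.0745]
eef_rot: [-0.003, 0.998, 0.063, -0.005]
force: [0.9, -1.0, -1.9]
grip_width: 0.0138
```

Run:
```python
from slot import *
snap('wrist','wrist7');snap('side','side7');o=env.get_obs();print(o['tcp_pos'],o['eef_rot'],o['force'])
slot('wrist7',150,180,o)
```

```text
[ 0.55549156 -0.0294765   0.0746622 ] [-0.00265688  0.99805775  0.062074   -0.00452565] [-0.88236171  0.06872849 -2.25504512]Traceback (most recent call last):
  File "<stdin>", line 3, in <module>
  File "slot.py", line 9, in slot
    ua=290+a-(r[a]-t)/(r[a]-r[a-1]); ub=290+b+(r[b]-t)/(r[b]-r[b+1])
                                                             ~^^^^^
IndexError: index 60 is out of bounds for axis 0 with size 60
```

View pics/wrist7.png

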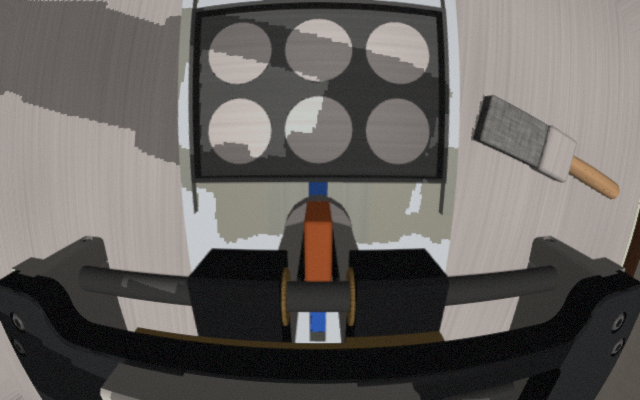

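Emit:
play_rows([
  [[-0.0006,0.005,0.0],0,-1],
  [[-0.0012,0.01,0.0],0,-1],
  [[-0.0019,0.015,0.0],0,-1],
  [[-0.0025,0.02,0.0],0,-1],
  [[-0.0031,0.025,0.0],0,-1],
])

```text
time_s: 12.5
tcp_pos: [0.5524, -0.0044, 0.0747]
eef_rot: [-0.002, 0.998, 0.062, -0.004]
force: [-0.7, -2.0, -2.5]
grip_width: 0.0139
```

Emit:
play_rows([
  [[-0.0005,0.004,0.0],0,-1],
  [[-0.001,0.008,0.0],0,-1],
  [[-0.001,0.008,0.0],0,-1],
])

```text
time_s: 12.88
tcp_pos: [0.5513, 0.0044, 0.0747]
eef_rot: [-0.003, 0.998, 0.062, -0.005]
force: [-0.2, 0.4, -2.0]
grip_width: 0.0138
```

Run:
```python
from slot import *
snap('scene','scene8');snap('side','side8');snap('wrist','wrist8');o=env.get_obs();print(o['tcp_pos'],o['eef_rot'],o['force'])
a=load('scene8')[0][130:250,225:395][...,::-1];b=load('side8')[0][140:280,230:410][...,::-1]
cv2.imwrite('pics/c11.png',cv2.resize(a,None,fx=4.5,fy=4.5,interpolation=cv2.INTER_CUBIC));cv2.imwrite('pics/c12.png',cv2.resize(b,None,fx=4,fy=4,interpolation=cv2.INTER_CUBIC))
```

```text
[0.5513184  0.0040606  0.07468372] [-0.00287925  0.99805501  0.06210586 -0.00455659] [ 0.04311138  0.23230824 -1.90796675]
```

View pics/c11.png

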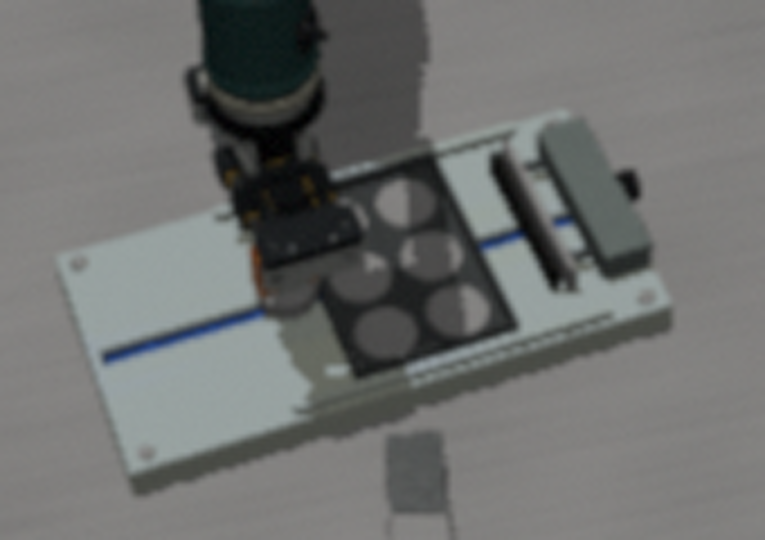

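View pics/c12.png

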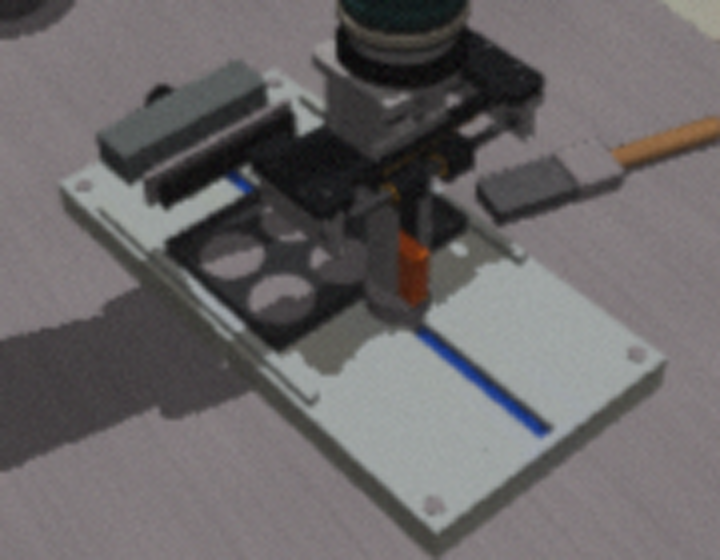

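View pics/wrist8.png

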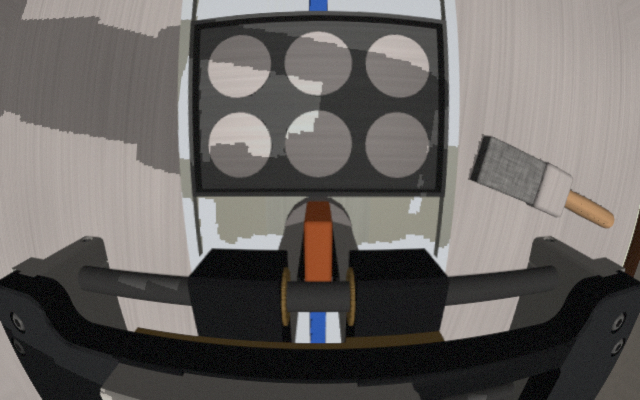

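Run:
```python
from h import *
n=np.array([-.1236,.9923]);o=np.array([.544,.060])
for p in[(475,252),(522,238)]:
    u,v=225+p[0]/4.5,130+p[1]/4.5
    for z in(.028,.043,.058): print(p,z,((onz('scene8',u,v,z)[:2]-o)@n).round(4))
for p in[(250,190),(180,200),(290,140)]:
    u,v=230+p[0]/4,140+p[1]/4
    for z in(.028,.043): print('side',p,z,((onz('side8',u,v,z)[:2]-o)@n).round(4))
p=env.get_obs()['tcp_pos'];print('stop y',(p[:2]-o)@n)
```

```text
(475, 252) 0.028 0.0849
(475, 252) 0.043 0.0805
(475, 252) 0.058 0.0761
(522, 238) 0.028 0.1214
(522, 238) 0.043 0.1165
(522, 238) 0.058 0.1117
side (250, 190) 0.028 0.0981
side (250, 190) 0.043 0.0847
side (180, 200) 0.028 0.1232
side (180, 200) 0.043 0.1093
side (290, 140) 0.028 0.1212
side (290, 140) 0.043 0.1073
stop y -0.056413221622448134
```

Emit:
play_rows([
  [[-0.0007,0.006,0.0],0,-1],
  [[-0.0015,0.012,0.0],0,-1],
  [[-0.0022,0.018,0.0],0,-1],
  [[-0.003,0.024,0.0],0,-1],
  [[-0.0036,0.028,0.0],0,-1],
])

```text
time_s: 13.65
tcp_pos: [0.5476, 0.0325, 0.0747]
eef_rot: [-0.003, 0.998, 0.062, -0.005]
force: [0.6, -1.5, -1.6]
grip_width: 0.0139
```

Emit:
play_rows([
  [[-0.0002,0.002,0.0],0,-1],
  [[-0.0005,0.004,0.0],0,-1],
  [[-0.0005,0.004,0.0],0,-1],
])

```text
time_s: 14.02
tcp_pos: [0.5471, 0.0368, 0.0747]
eef_rot: [-0.003, 0.998, 0.062, -0.005]
force: [-0.0, -1.0, -2.0]
grip_width: 0.0143
```

Run:
```python
from slot import *
snap('wrist','wrist9');o=env.get_obs();print(o['tcp_pos'],o['eef_rot'],o['force'])
```

```text
[0.5470673  0.03679699 0.0746446 ] [-0.00317184  0.99804264  0.06228535 -0.00462141] [-0.23790052 -0.53002252 -2.49223043]
```

View pics/wrist9.png

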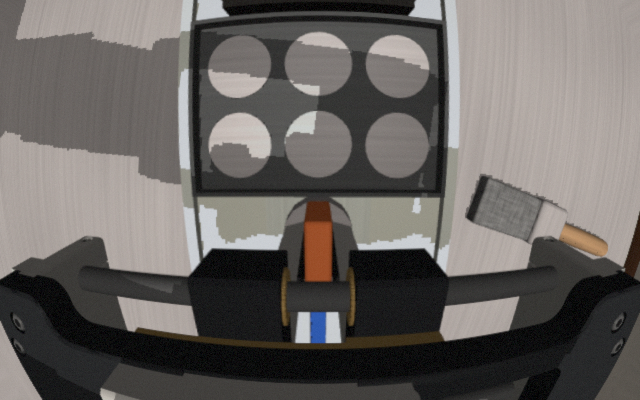

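Emit:
play_rows([
  [[-0.0002,0.0015,0.0],0,-1],
  [[-0.0004,0.003,0.0],0,-1],
  [[-0.0004,0.003,0.0],0,-1],
])

```text
time_s: 14.45
tcp_pos: [0.5467, 0.0398, 0.0747]
eef_rot: [-0.003, 0.998, 0.062, -0.005]
force: [-0.8, -1.8, -2.1]
grip_width: 0.0141
```

Emit:
play_rows([
  [[-0.0001,0.001,0.0],0,-1],
  [[-0.0003,0.002,0.0],0,-1],
  [[-0.0003,0.002,0.0],0,-1],
])

```text
time_s: 14.82
tcp_pos: [0.5464, 0.0416, 0.0747]
eef_rot: [-0.003, 0.998, 0.062, -0.005]
force: [-0.4, -4.5, -3.2]
grip_width: 0.0139
```

Emit:
play_rows([
  [[-0.0001,0.001,0.0],0,-1],
  [[-0.0003,0.002,0.0],0,-1],
  [[-0.0003,0.002,0.0],0,-1],
])

```text
time_s: 15.2
tcp_pos: [0.5461, 0.0435, 0.0747]
eef_rot: [-0.003, 0.998, 0.062, -0.005]
force: [0.3, -4.7, -1.9]
grip_width: 0.0138
```

Emit:
play_rows([
  [[-0.0001,0.001,0.0],0,-1],
  [[-0.0002,0.0015,0.0],0,-1],
  [[-0.0002,0.0015,0.0],0,-1],
])

```text
time_s: 15.58
tcp_pos: [0.5459, 0.045, 0.0747]
eef_rot: [-0.003, 0.998, 0.062, -0.005]
force: [0.4, -4.4, -1.9]
grip_width: 0.0139
```

Emit:
play_rows([
  [[-0.0001,0.001,0.0],0,-1],
  [[-0.0002,0.0015,0.0],0,-1],
  [[-0.0002,0.0015,0.0],0,-1],
])

```text
time_s: 15.95
tcp_pos: [0.5459, 0.0452, 0.0748]
eef_rot: [-0.001, 0.998, 0.062, -0.004]
force: [0.9, -6.8, -2.9]
grip_width: 0.0138
```

Emit:
play_rows([
  [[-0.0001,0.001,0.0],0,-1],
  [[-0.0003,0.002,0.0],0,-1],
  [[-0.0003,0.002,0.0],0,-1],
])

```text
time_s: 16.32
tcp_pos: [0.5459, 0.0454, 0.0749]
eef_rot: [0.001, 0.998, 0.062, -0.004]
force: [-0.2, -8.1, -2.4]
grip_width: 0.0138
```

Run:
```python
from slot import *
snap('wrist','wrist10');snap('side','side10');o=env.get_obs();print(o['tcp_pos'],o['eef_rot'],o['force'],o['ft_torque'])
b=load('side10')[0][140:280,230:410][...,::-1]
cv2.imwrite('pics/c13.png',cv2.resize(b,None,fx=4,fy=4,interpolation=cv2.INTER_CUBIC))
cv2.imwrite('pics/c14.png',cv2.resize(load('wrist10')[0][0:270,180:460][...,::-1],None,fx=2.2,fy=2.2,interpolation=cv2.INTER_CUBIC))
```

```text
[0.54584162 0.04541034 0.07482291] [ 5.25203379e-04  9.98066466e-01  6.20027757e-02 -4.32543927e-03] [ 0.78004468 -7.45897451 -2.94375848] [-1.79609112 -0.0987      0.00919029]
```

View pics/c13.png

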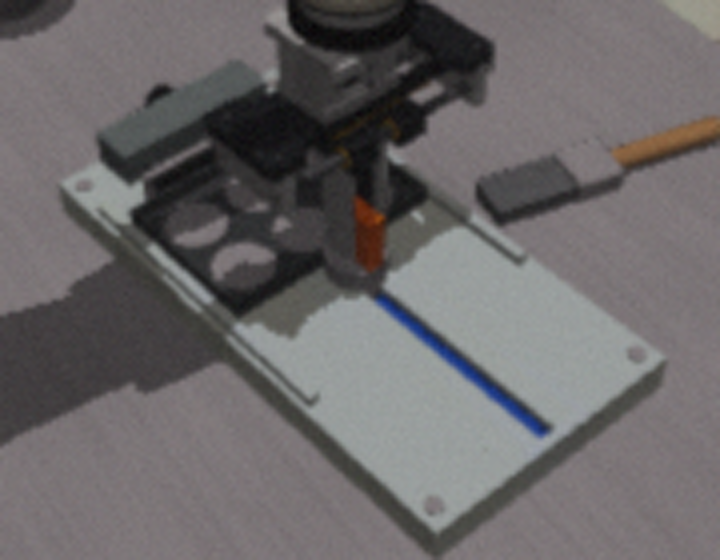

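View pics/c14.png

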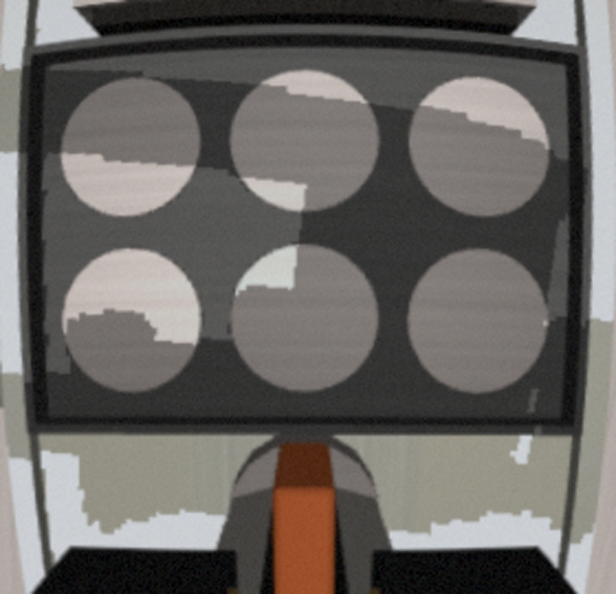

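Emit:
play_rows([
  [[-0.0003,0.002,-0.002],0,-1],
  [[-0.0003,0.002,-0.004],0,-1],
  [[-0.0003,0.002,-0.006],0,-1],
  [[-0.0003,0.002,-0.006],0,-1],
])

```text
time_s: 16.92
tcp_pos: [0.5466, 0.0456, 0.0714]
eef_rot: [0.002, 0.998, 0.062, -0.003]
force: [-1.7, -8.1, 5.6]
grip_width: 0.0139
```

Emit:
play_rows([
  [[-0.0003,0.0025,-0.002],0,-1],
  [[-0.0003,0.0025,-0.0045],0,-1],
  [[-0.0003,0.0025,-0.0045],0,-1],
  [[-0.0003,0.0025,-0.0045],0,-1],
])

```text
time_s: 17.42
tcp_pos: [0.5469, 0.0458, 0.0697]
eef_rot: [0.005, 0.998, 0.062, -0.002]
force: [-2.3, -8.7, 8.0]
grip_width: 0.0138
```

Emit:
play_rows([
  [[-0.001,0.0025,-0.003],0,-1],
  [[-0.001,0.0025,-0.004],-0.1,-1],
  [[-0.001,0.0025,-0.004],-0.22,-1],
  [[-0.001,0.0025,-0.004],-0.36,-1],
  [[-0.001,0.0025,-0.004],-0.5,-1],
])

```text
time_s: 18.05
tcp_pos: [0.545, 0.0456, 0.0676]
eef_rot: [0.007, 0.982, -0.19, -0.004]
force: [-4.9, -10.6, 6.6]
grip_width: 0.0138
```

Emit:
play_rows([
  [[0.0005,0.0025,-0.003],-0.15,-1],
  [[0.0005,0.0025,-0.003],-0.3,-1],
  [[0.0005,0.0025,-0.003],-0.45,-1],
  [[0.0005,0.0025,-0.003],-0.6,-1],
  [[0.0005,0.0025,-0.003],-0.75,-1],
])

```text
time_s: 18.68
tcp_pos: [0.5453, 0.0454, 0.0668]
eef_rot: [0.008, 0.843, -0.538, -0.005]
force: [-4.3, -10.8, 6.6]
grip_width: 0.0139
```

Emit:
play_rows([
  [[0.0003,0.0025,-0.002],-0.12,-1],
  [[0.0003,0.0025,-0.002],-0.24,-1],
  [[0.0003,0.0025,-0.002],-0.32,-1],
  [[0.0003,0.0025,-0.002],-0.33,-1],
  [[0.0003,0.0025,-0.002],-0.33,-1],
])

```text
time_s: 19.3
tcp_pos: [0.5454, 0.0451, 0.067]
eef_rot: [0.009, 0.743, -0.669, -0.004]
force: [-3.4, -10.8, 6.5]
grip_width: 0.0137
```

Run:
```python
from slot import *
snap('wrist','wrist11');snap('side','side11');snap('scene','scene11');o=env.get_obs();print(o['tcp_pos'],o['eef_rot'],o['force'],o['ft_torque'],np.degrees(2*np.arctan2(o['eef_rot'][2],o['eef_rot'][1])))
b=load('side11')[0][140:280,230:410][...,::-1]
cv2.imwrite('pics/c15.png',cv2.resize(b,None,fx=4,fy=4,interpolation=cv2.INTER_CUBIC))
```

```text
[0.54537055 0.04512509 0.06697101] [ 0.00895141  0.74307714 -0.6691337  -0.00403941] [ -4.33150772 -10.77365751   7.83324462] [-2.14462206  0.99952161  0.32600949] -84.0054537073698
```

View pics/c15.png

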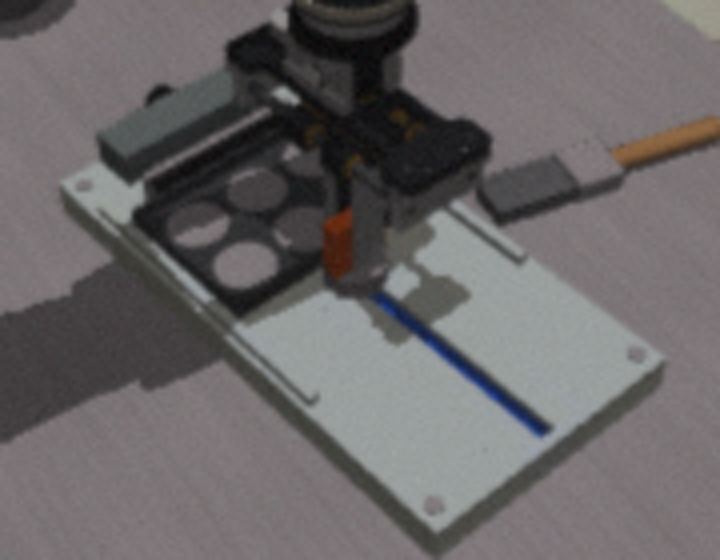

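View pics/wrist11.png

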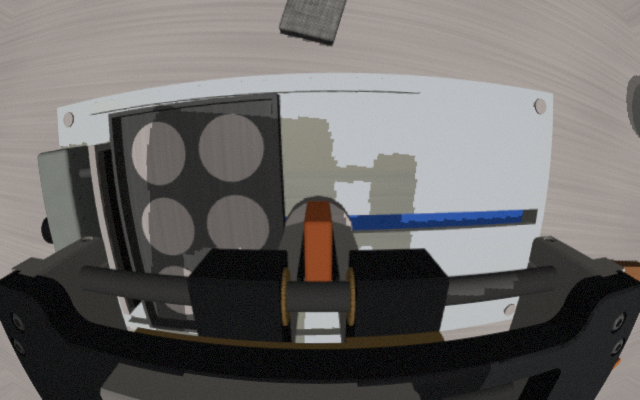

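Emit:
play_rows([
  [[0.0003,0.0025,0.001],0.0,-1],
  [[0.0003,0.0025,0.003],0.0,-1],
  [[0.0003,0.0025,0.004],0.0,-1],
  [[0.0003,0.0025,0.004],0.0,-1],
])

```text
time_s: 19.95
tcp_pos: [0.5453, 0.0452, 0.0704]
eef_rot: [0.011, 0.743, -0.669, -0.003]
force: [-0.8, -9.6, -3.2]
grip_width: 0.0138
```

Emit:
play_rows([
  [[0.0003,0.0025,0.0005],0.0,-1],
  [[0.0003,0.0025,0.001],0.0,-1],
  [[0.0003,0.0025,0.001],0.0,-1],
])

```text
time_s: 20.32
tcp_pos: [0.5453, 0.0454, 0.0704]
eef_rot: [0.013, 0.743, -0.669, -0.002]
force: [0.5, -9.8, -5.3]
grip_width: 0.0141
```

Emit:
play_rows([
  [[0.0,0.0015,0.0],0.0,-0.6],
  [[0.0,0.0015,0.0],0.0,-0.3],
  [[0.0,0.0015,0.0],0.0,-0.3],
])

```text
time_s: 20.7
tcp_pos: [0.5456, 0.0481, 0.071]
eef_rot: [0.012, 0.743, -0.669, -0.002]
force: [-0.3, -0.4, -0.9]
grip_width: 0.032
```

Run:
```python
from slot import *
snap('wrist','wrist12');snap('side','side12');o=env.get_obs();print(o['tcp_pos'],o['eef_rot'],o['force'],o['grip_width'])
b=load('side12')[0][140:280,230:410][...,::-1]
cv2.imwrite('pics/c16.png',cv2.resize(b,None,fx=4,fy=4,interpolation=cv2.INTER_CUBIC))
```

```text
[0.54556967 0.04770572 0.07086604] [ 0.01245601  0.74316384 -0.66899147 -0.00166409] [-0.81028602  0.05337768  0.11866866] 0.032908236783699085
```

View pics/c16.png

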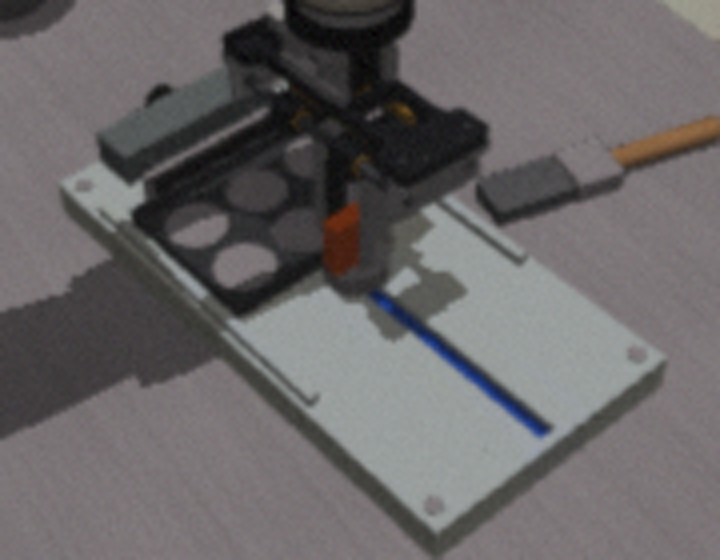

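View pics/wrist12.png

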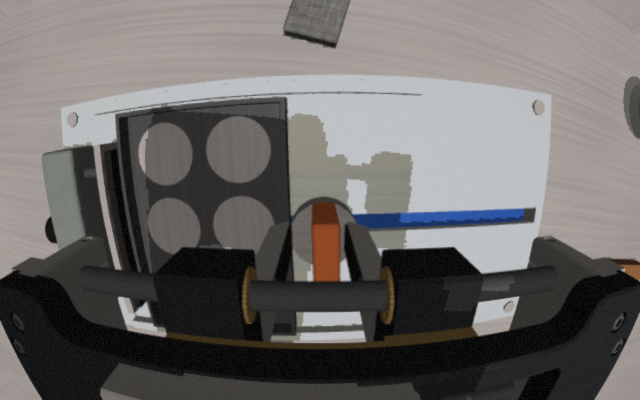

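Emit:
play_rows([
  [[0.0,0.0,0.0],0.0,0.2],
  [[0.0,-0.002,0.0],0.0,0.2],
  [[0.0,-0.002,0.0],0.0,0.2],
  [[0.0,-0.002,0.0],0.0,0.2],
])

```text
time_s: 21.3
tcp_pos: [0.5455, 0.0457, 0.0708]
eef_rot: [0.012, 0.743, -0.669, -0.002]
force: [0.6, -0.2, -0.5]
grip_width: 0.0564
```

Emit:
play_rows([
  [[0.0,0.0,0.02],0.0,0.2],
  [[0.0,0.0,0.05],0.0,0.2],
  [[0.0,0.0,0.1],0.0,0.2],
  [[0.0,0.0,0.1],0.0,0.2],
  [[0.0,0.0,0.1],0.0,0.2],
])

```text
time_s: 21.92
tcp_pos: [0.5453, 0.0457, 0.1704]
eef_rot: [0.013, 0.743, -0.669, -0.002]
force: [0.2, 1.0, -0.4]
grip_width: 0.0561
```

Run:
```python
from slot import *
snap('wrist','wrist13');snap('side','side13');snap('scene','scene13');o=env.get_obs();print(o['tcp_pos'],o['eef_rot'],o['force'],o['grip_width'])
b=load('side13')[0][140:280,230:410][...,::-1]
cv2.imwrite('pics/c17.png',cv2.resize(b,None,fx=4,fy=4,interpolation=cv2.INTER_CUBIC))
```

```text
[0.54449817 0.04566376 0.16875779] [ 0.01370225  0.74309724 -0.66903574 -0.00314998] [-0.21653013 -0.66458402 -0.56295927] 0.05632578895143545
```

View pics/c17.png

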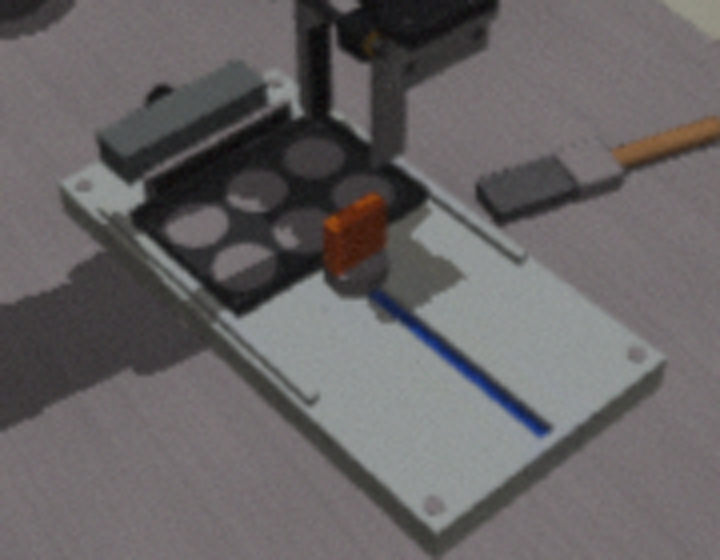

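View pics/wrist13.png

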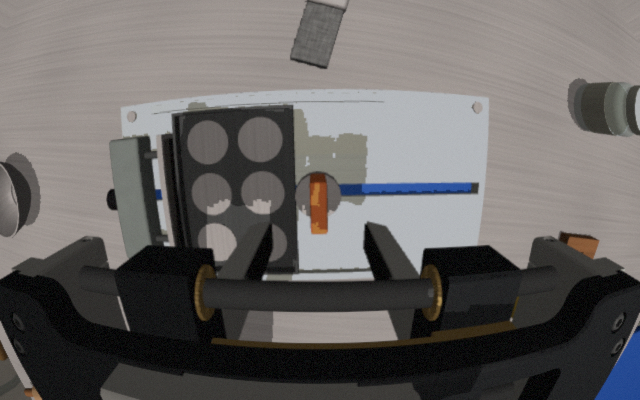

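Run:
```python
from slot import *
b=load('wrist13')[0][90:260,100:360][...,::-1]
cv2.imwrite('pics/c18.png',cv2.resize(b,None,fx=3,fy=3,interpolation=cv2.INTER_CUBIC))
b=load('wrist13')[0][160:250,275:365][...,::-1]
cv2.imwrite('pics/c19.png',cv2.resize(b,None,fx=6,fy=6,interpolation=cv2.INTER_CUBIC))
# subpixel shift of tin patch between side images (static camera), ROI left part of tin away from the gripper
for a,bb in(('side10','side13'),('side11','side13'),('side12','side13')):
    A,B=[cv2.cvtColor(load(f)[0],cv2.COLOR_RGB2GRAY).astype(np.float32) for f in(a,bb)]
    for n,(x0,y0,x1,y1) in dict(tin=(264,192,300,220),board=(320,225,395,275)).items():
        s=cv2.phaseCorrelate(A[y0:y1,x0:x1],B[y0:y1,x0:x1],cv2.createHanningWindow((x1-x0,y1-y0),cv2.CV_32F));print(a,n,np.round(s[0],2),round(s[1],2))
```

```text
side10 tin [0.72 0.25] 0.96
side10 board [ 0.45 -0.07] 1.14
side11 tin [-0.25  0.  ] 0.9
side11 board [0.54 0.01] 1.12
side12 tin [-0.34 -0.02] 0.93
side12 board [ 0.54 -0.06] 1.09
```

View pics/c18.png

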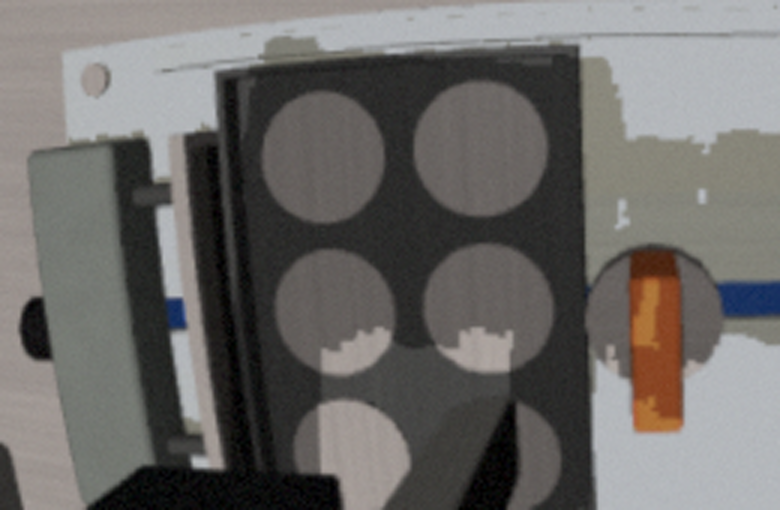

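View pics/c19.png

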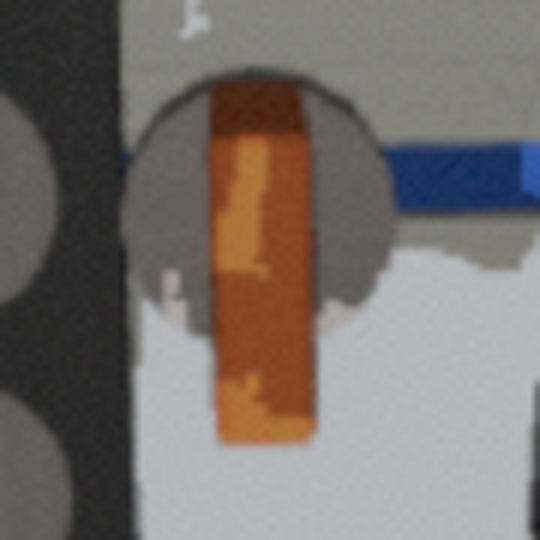

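Run:
```python
from slot import *
n=np.array([-.1236,.9923]);o=np.array([.544,.060])
W=lambda x,y:('wrist13',100+(x+.5)/3-.5,90+(y+.5)/3-.5)
def L(nm,a,b,z):
    p,q=onz(*W(*a),z)[:2],onz(*W(*b),z)[:2];d=p-q;print(nm,np.degrees(np.arctan2(d[1],d[0])).round(2),'y along slot',((p-o)@n).round(4),((q-o)@n).round(4))
L('tin near edge top',(580,47),(595,500),.043)
L('tin far edge',(218,75),(245,400),.043)
L('plate back',(172,138),(193,380),.056)
L('fence block back',(30,155),(62,380),.058)
L('board guide far',(160,70),(778,35),.036)
b=load('scene13')[0][130:250,225:395][...,::-1]
cv2.imwrite('pics/c20.png',cv2.resize(b,None,fx=4.5,fy=4.5,interpolation=cv2.INTER_CUBIC))
c=onz(*W(654,319),.048)[:2];print('collar c along',(c-o)@n,'across',(c-o)@np.array([.9923,.1236]))
```

```text
tin near edge top 7.06 y along slot 0.0049 0.005
tin far edge 6.31 y along slot 0.1242 0.1257
plate back 5.57 y along slot 0.136 0.1382
fence block back 7.9 y along slot 0.1939 0.1928
board guide far 96.99 y along slot 0.1504 -0.0565
collar c along -0.0159616210771346 across -0.0010965054551825301
```

View pics/c20.png

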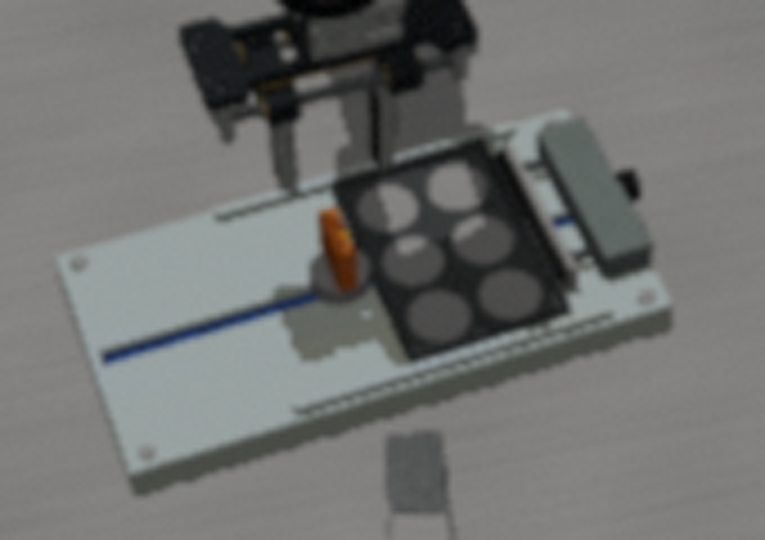

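Run:
```python
from slot import *
n=np.array([-.1236,.9923]);o=np.array([.544,.060]);x=np.array([.9923,.1236])
# intensity profile along the slot direction on z=.043 at offset across; find dark->light transition at near edge
def edge(f,ac,z=.043,r=(-.012,.02)):
    im=cv2.GaussianBlur(cv2.cvtColor(load(f)[0],cv2.COLOR_RGB2GRAY),(0,0),.6).astype(float)
    s=np.arange(r[0],r[1],.0002);P=[proj(f,[*(o+n*t+x*ac),z]) for t in s]
    v=cv2.remap(im.astype(np.float32),np.array([[p[0] for p in P]],np.float32),np.array([[p[1] for p in P]],np.float32),cv2.INTER_LINEAR)[0]
    g=np.gradient(v); i=np.argmin(g); return s[i]*1000,g[i]
for f in('wrist9','wrist10','wrist11','wrist12','wrist13'):
    r=(-.02,.02)
    print(f,[tuple(np.round(edge(f,a,r=r),1)) for a in(-.06,-.04,.035,.045,.055,.065)])
for f in('side10','side11','side12','side13'):
    print(f,[tuple(np.round(edge(f,a,r=(-.02,.02)),1)) for a in(-.075,-.065,-.055,-.045)])
```

```text
wrist9 [(np.float64(-1.0), np.float64(-10.5)), (np.float64(-1.0), np.float64(-10.9)), (np.float64(-0.8), np.float64(-10.0)), (np.float64(-0.6), np.float64(-9.8)), (np.float64(-0.8), np.float64(-10.6)), (np.float64(-1.4), np.float64(-17.6))]
wrist10 [(np.float64(7.2), np.float64(-10.1)), (np.float64(7.0), np.float64(-10.7)), (np.float64(7.0), np.float64(-13.7)), (np.float64(7.2), np.float64(-13.0)), (np.float64(7.2), np.float64(-13.2)), (np.float64(7.2), np.float64(-19.9))]
wrist11 [(np.float64(11.6), np.float64(-7.0)), (np.float64(10.8), np.float64(-7.9)), (np.float64(5.4), np.float64(-14.4)), (np.float64(5.2), np.float64(-13.1)), (np.float64(5.2), np.float64(-14.8)), (np.float64(5.6), np.float64(-16.6))]
wrist12 [(np.float64(1.6), np.float64(-0.6)), (np.float64(-9.6), np.float64(-1.2)), (np.float64(4.8), np.float64(-14.0)), (np.float64(4.6), np.float64(-15.8)), (np.float64(4.8), np.float64(-16.4)), (np.float64(4.6), np.float64(-13.0))]
wrist13 [(np.float64(5.4), np.float64(-9.7)), (np.float64(5.4), np.float64(-11.8)), (np.float64(4.6), np.float64(-8.4)), (np.float64(5.6), np.float64(-8.2)), (np.float64(5.0), np.float64(-10.5)), (np.float64(5.0), np.float64(-7.8))]
side10 [(np.float64(-5.2), np.float64(-1.7)), (np.float64(-4.2), np.float64(-1.7)), (np.float64(-4.6), np.float64(-1.9)), (np.float64(-2.4), np.float64(-1.7))]
side11 [(np.float64(-5.2), np.float64(-2.0)), (np.float64(-6.4), np.float64(-1.9)), (np.float64(-20.0), np.float64(-2.5)), (np.float64(-4.4), np.float64(-1.7))]
side12 [(np.float64(-8.2), np.float64(-2.6)), (np.float64(-6.4), np.float64(-2.1)), (np.float64(-4.6), np.float64(-2.1)), (np.float64(-4.4), np.float64(-1.9))]
side13 [(np.float64(-5.2), np.float64(-3.4)), (np.float64(-6.4), np.float64(-3.3)), (np.float64(-4.6), np.float64(-3.4)), (np.float64(-4.8), np.float64(-3.4))]
```

Run:
```python
from slot import *
n=np.array([-.1236,.9923]);o=np.array([.544,.060]);x=np.array([.9923,.1236])
for f in('side13','scene13'):
    for y in(.06,.12): print(f,'px per mm',((proj(f,[*(o+n*(y+.01)),.05])-proj(f,[*(o+n*y),.05]))/10).round(3))
ims=[load(f)[0][175:200,255:305][...,::-1] for f in('side0','side8','side10','side11','side13')]
cv2.imwrite('pics/c21.png',np.vstack([cv2.resize(np.hstack(ims[:3]),None,fx=5,fy=5,interpolation=cv2.INTER_CUBIC),cv2.resize(np.hstack(ims[2:]),None,fx=5,fy=5,interpolation=cv2.INTER_CUBIC)]))
ims=[load(f)[0][150:205,325:375][...,::-1] for f in('scene0','scene8','scene11','scene13')]
cv2.imwrite('pics/c22.png',cv2.resize(np.hstack(ims),None,fx=4,fy=4,interpolation=cv2.INTER_CUBIC))
```

```text
side13 px per mm [-0.226 -0.183]
side13 px per mm [-0.213 -0.171]
scene13 px per mm [ 0.291 -0.087]
scene13 px per mm [ 0.286 -0.086]
```

View pics/c21.png

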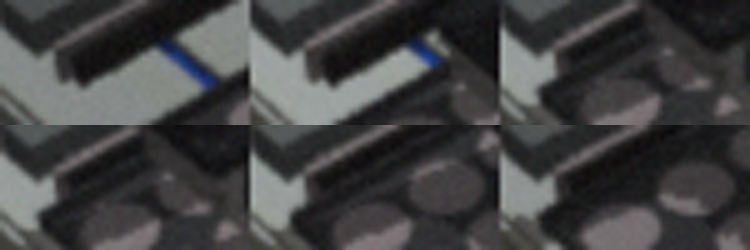

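View pics/c22.png

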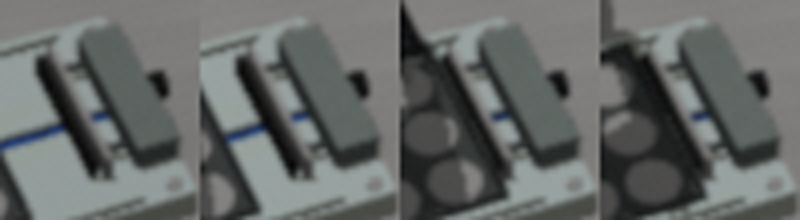

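Emit:
play_rows([
  [[0,0,0],0.5,1],
  [[0,0,0],1.0,1],
  [[0,0,0],1.59,1],
  [[0,0,0],1.59,1],
  [[0,0,0],1.59,1],
])

```text
time_s: 22.7
tcp_pos: [0.5437, 0.0457, 0.167]
eef_rot: [0.014, 0.966, -0.258, 0.002]
force: [0.5, -0.1, -0.1]
grip_width: 0.0938
```

Emit:
play_rows([
  [[0,0,0],0.7,1],
  [[0,0,0],0.7,1],
  [[0,0,0],0.7,1],
  [[0,0,0],0.7,1],
  [[0,0,0],0.7,1],
])

```text
time_s: 23.32
tcp_pos: [0.543, 0.0457, 0.1656]
eef_rot: [0.012, 0.996, 0.088, 0.006]
force: [0.2, 0.8, 0.7]
grip_width: 0.094
```

Run:
```python
from h import *
o=env.get_obs();print(o['tcp_pos'],o['eef_rot'],o['grip_width'],np.degrees(2*np.arctan2(o['eef_rot'][2],o['eef_rot'][1])))
```

```text
[0.54300951 0.04567594 0.16557558] [0.01194495 0.99604154 0.08790852 0.00553693] 0.09401792635985923 10.087470334836285
```

Emit:
play_rows([
  [[0.0025,0,-0.03],-0.052,1],
  [[0.0025,0,-0.045],-0.052,1],
  [[0.0025,0,-0.045],-0.052,1],
  [[0.0025,0,-0.045],-0.052,1],
])

```text
time_s: 23.82
tcp_pos: [0.546, 0.0457, 0.1213]
eef_rot: [0.012, 0.998, 0.062, 0.006]
force: [-0.6, 0.3, 0.6]
grip_width: 0.0942
```

```bash
cat > ed.py <<'E'
from slot import *
n=np.array([-.1236,.9923]);o=np.array([.544,.060]);x=np.array([.9923,.1236])
def edge(f,ac,z=.043,r=(-.012,.02)):
    im=cv2.GaussianBlur(cv2.cvtColor(load(f)[0],cv2.COLOR_RGB2GRAY),(0,0),.6).astype(float)
    s=np.arange(r[0],r[1],.0002);P=[proj(f,[*(o+n*t+x*ac),z]) for t in s]
    v=cv2.remap(im.astype(np.float32),np.array([[p[0] for p in P]],np.float32),np.array([[p[1] for p in P]],np.float32),cv2.INTER_LINEAR)[0]
    g=np.gradient(v); i=np.argmin(g); return s[i]*1000,g[i]
E
python3 - <<'E'
from ed import *
snap('wrist','wrist14');q=env.get_obs();print(q['tcp_pos'],q['eef_rot'])
for f in('wrist10','wrist14'): print(f,[tuple(np.round(edge(f,a),1)) for a in(-.06,-.05,-.04,-.03,.03,.04,.05,.06)])
E
```

```text
[0.54618641 0.04566276 0.12173865] [0.01215409 0.9979882  0.06191316 0.00621174]
wrist10 [(np.float64(7.2), np.float64(-10.1)), (np.float64(6.6), np.float64(-10.7)), (np.float64(7.0), np.float64(-10.7)), (np.float64(6.8), np.float64(-11.2)), (np.float64(7.0), np.float64(-13.7)), (np.float64(7.0), np.float64(-13.8)), (np.float64(7.2), np.float64(-13.6)), (np.float64(7.2), np.float64(-13.2))]
wrist14 [(np.float64(6.8), np.float64(-7.5)), (np.float64(6.6), np.float64(-7.5)), (np.float64(6.6), np.float64(-7.9)), (np.float64(6.6), np.float64(-8.6)), (np.float64(6.6), np.float64(-8.5)), (np.float64(6.6), np.float64(-8.0)), (np.float64(6.8), np.float64(-7.7)), (np.float64(6.8), np.float64(-7.3))]
```

View pics/wrist14.png

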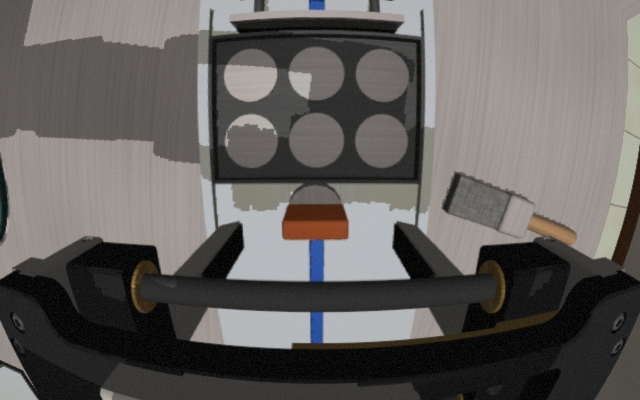

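The tin's near edge reads 6.7 mm along the slot now and 7.0 mm while it was held home, so it is still home. The handle lies squarely across the slot. I now back off and hand in.

Emit:
play_rows([
  [[0,0,0.05],0,1],
  [[0,0,0.1],0,1],
  [[0,0,0.13],0,1],
  [[0,0,0.13],0,1],
  [[0,0,0.13],0,1],
])

```text
time_s: 24.5
tcp_pos: [0.5458, 0.0457, 0.2506]
eef_rot: [0.012, 0.998, 0.062, 0.006]
force: [-0.2, 0.2, -0.1]
grip_width: 0.0942
```

Run:
```python
from ed import *
snap('wrist','wrist15');q=env.get_obs();print(q['time_s'],q['tcp_pos'],q['force'])
print([tuple(np.round(edge('wrist15',a),1)) for a in(-.06,-.04,.04,.06)])
env.finish_job()
```

```text
24.55 [0.54540349 0.04565393 0.24973972] [-0.21178563 -0.04434325  0.27284296]
[(np.float64(5.8), np.float64(-7.5)), (np.float64(7.0), np.float64(-4.9)), (np.float64(7.0), np.float64(-7.6)), (np.float64(6.0), np.float64(-7.7))]
the job is handed in; nothing more can be done
```

View pics/wrist15.png

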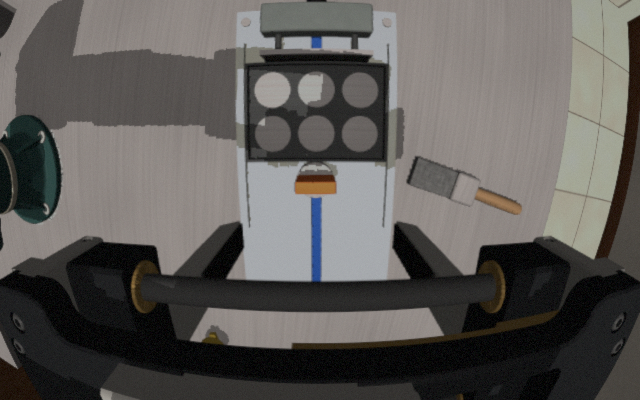

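The stop is locked across the slot with the tin clamped home against the fence, and the job was handed in at about 24.6 s.

**What I did:** I took the orange stop from its block and lowered its foot into the slot. I slid it along until the tin met the fence spring, with about 4.5 N over roughly 5 mm. It then stalled hard, with up to about 8 N on the tool. Holding about 8–11 N forward, I pressed the stop down (foot underside about 10–13 mm above the bench) and turned it 91° clockwise. I then let it rise under the lips, let go and backed off.

**Last checks:**
- **Tin:** In the same wrist-camera orientation, its near edge read 6.7 mm along the slot after release, against 7.0 mm while held home. It stood square with the fence. The final, higher view read 5.8–7.0 mm, which is noisier.
- **Stop:** The handle lies across the slot and the collar touches the tin.
- **Forces:** The highest force I read on the tool was about 14 N; the grip was set to 30 N. The tool touched nothing at the end.
- **Bystanders:** I went nowhere near the jar, bowl and brush.

**What disagreed:**
- **Side-camera edge readings:** These were too coarse and scattered, suggesting up to about 1 mm of back-off in places. The wrist views did not confirm it.
- **Fence plate:** It showed no visible movement in the scene or side views, so "bottomed out" rests on the force and travel readings.
- **Tool lean:** It picked up about 1° of lean while pushing, with no visible effect on the stop.

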